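# Tip out the bolts, kit them and book the kit

## Task

Rock the heavy blue steel tub forward by its rear bar, over the rod along its front bottom edge and without lifting that rod out of its cradles, until all its bolts have tumbled out, then rock it back upright onto the stand. Load every bolt into the grey caddy, carry the caddy by its handle onto the sprung metal plate and press it down until the plate is fully depressed for a moment. Finally set the caddy back down squarely on its grey mat with all the bolts in it, leaving the caliper, clipboard and mouse alone.

Things in the scene. Friction and masses are not known exactly. Their poses are not given: they have to be found in the camera images.
- stand: Fixed stand: grey riser 100 mm high (x -160 to 0, 220 wide). From its front top edge a grey steel chute falls 60 degrees below level to a fixed grey catch tray (x 54 to 224, 250 wide, lip 10 mm above its floor). Origin on the bench below the middle of the riser's front top edge; x = pouring direction, level, riser to tray; z up.
- cradle (a point): Seat of the tub's rocking rod: middle between the two open-topped steel cradles at the riser's front edge (stand x -2, z 106). Each cradle is two posts 18 mm apart, 16 mm above the riser, at stand y +-96; they keep the rod from sliding but it could be lifted out.
- tray (a point): Centre of the catch tray's floor, 4 mm above the bench.
- tub: Loose heavy blue steel tub, about 2 kg, open top, on the riser. Origin: centre of its underside; x forward (the way it pours), z up. Base 100 (x) x 168 mm, 85 high, walls 4, floor 6. Back and sides upright; front wall flares forward 35 degrees from upright, from front bottom edge (x +50) to rim (x +105, z 85). Bolts slide out at about 80 to 105 degrees of tilt; do not go past 108.
- tub_edge (a point): Middle of the rod along the tub's front bottom edge, on its axis (tub x +50, z 6): 12 mm diameter, its ends stick out beyond the tub's sides into the cradles; the tub rocks about it.
- tub_bar (a point): Middle of the tub's level round rear bar (tub x -90, z 85), on its axis; 16 mm diameter, along tub y, 40 mm off the back wall, about 118 mm clear between its two arms. Pinch from above, fingers closing along tub x, opened at most 45 mm to miss the wall; the bar turns in the grip as the tub rocks, so the tool may stay pointing down.
- bolt0: One of three to five equal white nylon hex-head bolts (absent: None), 85 mm long, 60 g, in the tub at the start. Origin on the axis at half length; x along the axis towards the head. Shank 22 mm diameter (x -42.5 to +28.5), head 32 across flats, 14 thick (x +28.5 to +42.5). Centre of mass about x +6; lying flat, the origin is about 13 mm up.
- bolt1: One of three to five equal white nylon hex-head bolts (absent: None), 85 mm long, 60 g, in the tub at the start. Origin on the axis at half length; x along the axis towards the head. Shank 22 mm diameter (x -42.5 to +28.5), head 32 across flats, 14 thick (x +28.5 to +42.5). Centre of mass about x +6; lying flat, the origin is about 13 mm up.
- bolt2: One of three to five equal white nylon hex-head bolts (absent: None), 85 mm long, 60 g, in the tub at the start. Origin on the axis at half length; x along the axis towards the head. Shank 22 mm diameter (x -42.5 to +28.5), head 32 across flats, 14 thick (x +28.5 to +42.5). Centre of mass about x +6; lying flat, the origin is about 13 mm up.
- bolt3: One of three to five equal white nylon hex-head bolts (absent: None), 85 mm long, 60 g, in the tub at the start. Origin on the axis at half length; x along the axis towards the head. Shank 22 mm diameter (x -42.5 to +28.5), head 32 across flats, 14 thick (x +28.5 to +42.5). Centre of mass about x +6; lying flat, the origin is about 13 mm up.
- bolt4: One of three to five equal white nylon hex-head bolts (absent: None), 85 mm long, 60 g, in the tub at the start. Origin on the axis at half length; x along the axis towards the head. Shank 22 mm diameter (x -42.5 to +28.5), head 32 across flats, 14 thick (x +28.5 to +42.5). Centre of mass about x +6; lying flat, the origin is about 13 mm up.
- caddy: Loose grey plastic caddy, 350 g, on its mat: open box 250 (x) x 120 (y) x 42 mm high, walls and floor 5 mm. In its middle an upright black handle slab 14 mm thick (x), 50 wide (y), rising to 95 mm, in line with a thin 35 mm high divider: two wells about 110 (x) by 110 mm, centred at x +-63. Origin: centre of the underside, z up.
- caddy_grip (a point): Point on the caddy's handle, 80 mm above its underside: pinch here from above across the 14 mm thickness (fingers closing along the caddy's x).
- mat: Fixed thin grey mat 290 (x) x 165 (y) x 3 mm on the bench, where the caddy starts and must end. Origin: centre of its underside, long side along x.
- booker: Fixed grey housing of the sprung booking plate, 140 x 140 mm, 26 mm high. Origin: centre of its underside, on the bench.
- plate_top (a point): Centre of the top of the sprung square aluminium plate (110 x 110 mm), 46 mm above the bench when up, 34 mm when fully down.
- plate (a joint): Travel of the sprung plate: 0 up, 0.012 m fully depressed. It starts to move at about 4 N and needs about 15 N in all, the weight of what stands on it included; it springs back when unloaded.
- caliper: Loose steel caliper, 170 mm long, a bystander: leave it alone. Origin: underside.
- clipboard: Loose blue clipboard with paper, 160 x 230 mm, a bystander: leave it alone. Origin: underside centre.
- mouse: Loose black computer mouse, 100 x 60 x 32 mm, a bystander: leave it alone. Origin: underside centre.
Things that resemble listed ones, but are neither listed nor needed, are in the scene too. What is shaped like the bolt0 but green is not meant.

How it is judged:
By the outcome, as a careful person would: the job done as asked, in the order asked, and still so for the second after the job is handed in, with the robot touching nothing.
Of bolt0, bolt1, bolt2, bolt3, bolt4 only 3 to 5 are there at a start; the rules pass over those that are not, and their reading is None.
At some moment in a run one of bolt0, bolt1, bolt2, bolt3, bolt4, caddy may be knocked a few centimetres aside while the robot is not near it.
It also fails if it takes over 210 s, if anything falls off the work surface, if the arm or the gripper's body presses on something with over 40 N, if the wrist force passes 120 N, or if a joint passes its speed limit or range.

## Robot

A 6-joint arm with a two-finger parallel gripper is mounted at the origin on the work surface. World frame = base frame: x ahead of the robot, y to its left, z up, the work surface at z = 0. Lengths are in m, angles in rad, forces in N, time in s.
With the tool pointing down it reaches from about 0.35 to 0.975 m from the base axis. Payload 4.9 kg.
Tool frame: the origin (TCP) lies at the very end of the fingers, on their centre line; the grasp point (between the pads) lies 19 mm behind it (ctrl.grip_point_offset is the distance from the TCP to the grasp point, in m); z points along the fingers, y is the line along which they close (so a half turn about z gives the same grasp; the last joint's range is limited). The gripper opens to 85 mm and grips with 20 to 120 N. Pads are 22 mm wide; open, the fingers measure 114 mm over their backs; the gripper's body (76 mm by 85 mm) begins 54 mm behind the grasp point. The pads swing forward as they close: fully open they stand 13 mm farther back than shut.
Start: joints at [1.049, 0.053, 1.613, -0, 1.476, -0.119], TCP at [0.245, 0.575, 0.201] pointing down, gripper open.
Joint ranges: [-3.01, 3.01], [-1.01, 2.22], [0.06, 2.58], [-1.02, 4.17], [0.09, 2.62], [-3.14, 3.14]. Speed limits (rad/s): [2.57, 2.57, 3.14, 3.14, 3.14, 3.14].

## Interface

Orientations are given as a rotation vector (axis times angle).
In Python, from station import ctrl gives the robot as it stands.
- The arm moves only by the tool send_rows, never from a script. Its argument "rows" is a list of rows, each a list of 3 entries, a list of its own where there are three numbers: the finger opening in cm, from 0 to 8.54, then the shift along the tool's x, y, z in cm, then the turn about the tool's z in degrees. A call has 1 to 10 rows; each row shifts and turns the commanded pose from where the row before left it, along the tool's axes as they then stand; what a row does not reach is not made up. A row lasts 1/8 s, in which the tool goes at most 62.5 mm and 10.7 degrees, less where a joint would pass 70% of its speed; a pose out of reach is approached as far as the arm can. A call with a gripper value outside its range is refused whole. The fingers move at their own pace and stop on an object; "newtons" is the grip in N (left out, the last holds). Time passes only in rows, so rows that do not move let the fingers close. It gives the time, the measured TCP pose, the force, the opening and the grip force at its end, in the units of the state.
- ctrl.get_obs(): the state, without advancing time (a new reading comes with each control period).
- ctrl.get_image(name): name is "side" or "top" or "wrist"; returns a dict with "frame" (480x640x3 uint8, red, green, blue), "range_z" (480x640 float32, m along the optical axis (not along the pixel's ray), 0 where there is no reading), "fx", "fy", "cx", "cy" (pixels), "cam_to_world" (4x4, takes a point from camera to world coordinates). Camera axes: x right, y down, z forward; pixel columns grow to the right and rows downward; lengths in m; the calibration is good to about 2 mm. A picture is of the moment at which its call begins.
- ctrl.finish_job(): hands the job in; it is judged then, once.
The state is a dict: "t": time; "q": joint angles; "dq": joint speeds; "effort": joint torques, N m; "tool_pos": TCP position; "tool_rot": TCP orientation; "contact_force": force on the tool from outside, world axes, zero at the start; "wrist_torque": the same for the moment, N m; "opening": finger opening in m; "grip_force": force on a finger pad.
Only numpy, scipy, OpenCV 4.12 (cv2) and the standard library are available. Lean on these libraries where they do the work, as an engineer would, in place of code of your own. Each camera call takes 0.05 s, during which the arm holds its last target. There are 200 camera calls.

## Working session

There is one attempt and no reset: what is moved stays moved. The work goes in short steps, Python scripts to look and compute and a tool call to move; the robot and the scene stay as the last step left them, time stands still between calls to the robot, and variables do not carry over. Pictures are saved under pics/ and viewed, at most 17 in all, crops included, and the job is handed in when it is done.

Besides the shell and the picture viewer there is one more tool, called after ">>>" by a JSON object that holds its "name" and its "arguments". send_rows: Moves the arm, as the interface text tells. Its arguments: {"type":"object","properties":{"rows":{"type":"array","items":{"type":"array"}},"newtons":{"type":"number"}},"required":["rows"]}

```bash
ls; mkdir -p pics; cat > h.py <<'E'
from station import ctrl
import numpy as np, cv2
from scipy.spatial.transform import Rotation as R
def grab(n,save=None):
    im=ctrl.get_image(n)
    if save: cv2.imwrite('pics/'+save,im['frame'][:,:,::-1])
    z=im['range_z']; v,u=np.indices(z.shape)
    P=np.stack([(u-im['cx'])/im['fx']*z,(v-im['cy'])/im['fy']*z,z],-1)
    T=np.array(im['cam_to_world']); W=P@T[:3,:3].T+T[:3,3]; W[z==0]=np.nan
    return im,W
def st():
    o=ctrl.get_obs(); Rm=R.from_rotvec(o['tool_rot']).as_matrix()
    print('t',round(o['t'],2),'p',np.round(o['tool_pos'],4),'open',round(o['opening'],4),'F',np.round(o['contact_force'],1));print(np.round(Rm,3)); return o,Rm
E
python3 - <<'E'
from h import *
for n in('top','side'):
    im,W=grab(n,n+'1.png'); np.save(n+'W.npy',W); np.save(n+'F.npy',im['frame']); print(n,np.round(im['cam_to_world'],3).tolist(),im['fx'])
st(); print(ctrl.grip_point_offset)
E
```

```text
pics
top [[-0.002, -0.991, 0.131, 0.396], [-1.0, 0.001, -0.008, 0.091], [0.007, -0.132, -0.991, 1.584], [0.0, 0.0, 0.0, 1.0]] 622.4421938455439
side [[0.761, -0.497, 0.416, 0.17], [-0.648, -0.582, 0.491, -0.358], [-0.002, -0.644, -0.765, 0.83], [0.0, 0.0, 0.0, 1.0]] 440.2649434717283
t 0.1 p [0.2447 0.5744 0.1994] open 0.0857 F [-0.6 -0.8  0.1]
[[-0.92   0.392 -0.001]
 [ 0.392  0.92  -0.002]
 [ 0.    -0.002 -1.   ]]
0.0187
```

View pics/top1.png

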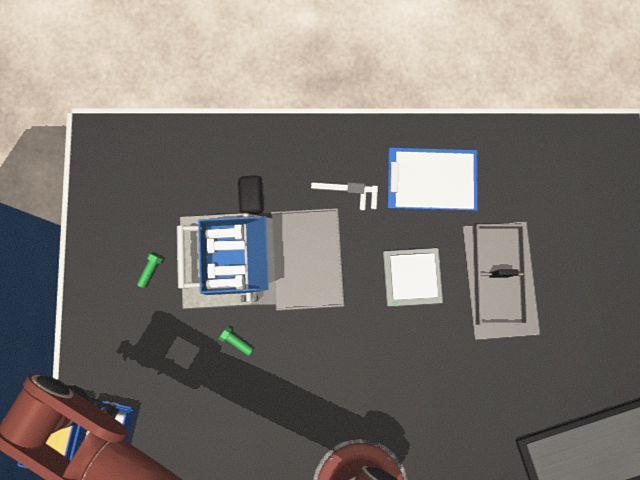

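View pics/side1.png

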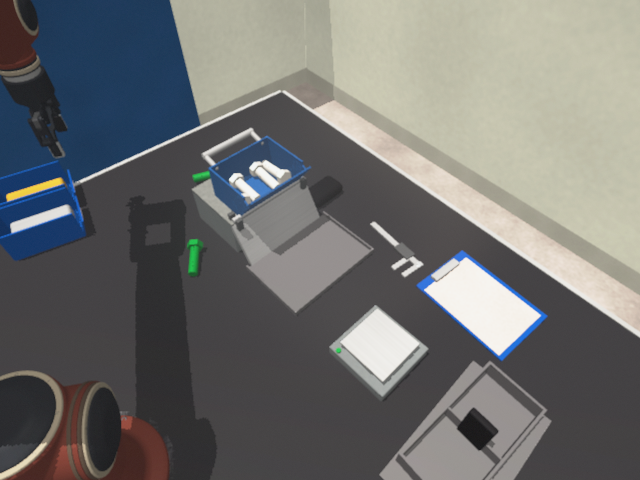

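The top view shows the tub at (235,255) with 4 visible bolts, its rear bar at (182,257), the tray at (308,258), the plate at (413,277), the caddy with its handle at (502,273), and two green bolts as decoys. It pours towards image right, which is world -y.

```bash
python3 - <<'E'
from h import *
W=np.load('topW.npy');F=np.load('topF.npy').astype(int)
def sel(u0,u1,v0,v1,z0,z1):
    m=np.zeros(W.shape[:2],bool); m[v0:v1,u0:u1]=1
    return m&(W[...,2]>z0)&(W[...,2]<z1)
def rect(n,m):
    p=W[m][:,:2]; (c,s,a)=cv2.minAreaRect((p*1000).astype(np.float32)); print(n,m.sum(),'c',np.round(c,1),'s',np.round(s,1),'a',round(a,1),'z',np.round(np.median(W[m][:,2]),4))
rect('tray',sel(276,360,190,330,0.001,0.02))
rect('bar',sel(165,192,215,300,0.17,0.22))
rect('barlow',sel(172,189,232,282,0.13,0.25))
rect('tubrim',sel(192,285,200,310,0.17,0.21))
rect('riser',sel(165,285,195,320,0.09,0.11))
rect('plate',sel(380,450,240,312,0.038,0.055))
rect('housing',sel(380,450,240,312,0.018,0.055))
rect('caddyrim',sel(455,550,215,345,0.036,0.055))
rect('caddyall',sel(455,550,215,345,0.03,0.12))
rect('handle',sel(470,530,255,290,0.085,0.11))
rect('mat',sel(455,550,210,350,0.0005,0.12))
for v in range(228,290,8): print(v,[tuple(np.round(W[v,u],3)) for u in (178,180,182,184)])
E
```

```text
tray 6597 c [565.3 103.2] s [214.9 357.1] a 89.9 z 0.0043
bar 526 c [551.1 403.2] s [140.   33.9] a 2.2 z 0.1901
barlow 365 c [550.4 410.9] s [112.2  16.9] a 2.9 z 0.1909
tubrim 980 c [556.2 301.6] s [168.8 169.9] a 2.7 z 0.1822
riser 2941 c [552.8 340.9] s [221.7 178.2] a 3.5 z 0.1014
plate 1928 c [ 517.2 -134.8] s [110.5 111.4] a 3.3 z 0.0454
housing 3060 c [ 517.1 -134.7] s [140.3 140.7] a 3.2 z 0.0425
caddyrim 837 c [ 522.9 -354.8] s [124.6 250.1] a 89.7 z 0.0431
caddyall 1153 c [ 522.9 -354.8] s [124.7 250.1] a 89.7 z 0.0432
handle 131 c [ 522.5 -353.2] s [48.2 14.7] a 89.8 z 0.0962
mat 8610 c [ 513.2 -368.6] s [244.5 361.6] a 88.2 z 0.0061
228 [(np.float64(0.615), np.float64(0.416), np.float64(0.192)), (np.float64(0.614), np.float64(0.41), np.float64(0.198)), (np.float64(0.614), np.float64(0.407), np.float64(0.193)), (np.float64(0.615), np.float64(0.404), np.float64(0.189))]
236 [(np.float64(0.596), np.float64(0.415), np.float64(0.195)), (np.float64(0.596), np.float64(0.411), np.float64(0.195)), (np.float64(0.597), np.float64(0.407), np.float64(0.19)), (np.float64(0.61), np.flo
[... 769 characters left out ...]
24), np.float64(0.414), np.float64(0.189)), (np.float64(0.524), np.float64(0.409), np.float64(0.193)), (np.float64(0.524), np.float64(0.405), np.float64(0.192)), (np.float64(0.525), np.float64(0.402), np.float64(0.184))]
276 [(np.float64(0.506), np.float64(0.413), np.float64(0.192)), (np.float64(0.506), np.float64(0.408), np.float64(0.196)), (np.float64(0.506), np.float64(0.404), np.float64(0.192)), (np.float64(0.507), np.float64(0.402), np.float64(0.182))]
284 [(np.float64(0.488), np.float64(0.413), np.float64(0.192)), (np.float64(0.488), np.float64(0.408), np.float64(0.193)), (np.float64(0.488), np.float64(0.403), np.float64(0.197)), (np.float64(0.488), np.float64(0.4), np.float64(0.188))]
```

>>> {"name": "send_rows", "arguments": {"rows": [[4.5, [0, 0, -5], 0], [4.5, [0, 0, 0], -9], [4.5, [0, 0, 0], -9], [4.5, [0, 0, 0], -8], [4.5, [0, 0, 0], 0]], "newtons": 60}}

```text
t: 0.72
tool_pos: [0.2448, 0.5747, 0.2498]
tool_rot: [0.078, -3.14, 0.001]
contact_force: [0.1, 0.8, 0.2]
opening: 0.0452
grip_force: 0.0
```

>>> {"name": "send_rows", "arguments": {"rows": [[4.5, [-3.7, -2.2, 0], 0], [4.5, [-3.7, -2.2, 0], 0], [4.5, [-3.7, -2.2, 0], 0], [4.5, [-3.7, -2.2, 0], 0], [4.5, [-3.7, -2.2, 0], 0], [4.5, [-3.7, -2.2, 0], 0], [4.5, [-3.7, -2.2, 0], 0], [4.5, [-3.7, -2.2, 0], 0], [4.5, [0, 0, 0], 0], [4.5, [0, 0, 0], 0]]}}

```text
t: 1.98
tool_pos: [0.5491, 0.4144, 0.25]
tool_rot: [0.078, -3.14, 0.0]
contact_force: [-0.1, 0.0, 0.8]
opening: 0.0449
grip_force: 0.0
```

```bash
cat >> h.py <<'E'
def to(x,y,z,yaw=None):
    "print turn (about tool z, deg) then shift in tool axes (cm); yaw = world heading of tool y, deg"
    o,Rm=st(); p=np.array(o['tool_pos']); h=np.degrees(np.arctan2(Rm[1,1],Rm[0,1]))
    t=0
    if yaw is not None:
        t=-((yaw-h+90)%180-90); Rm=Rm@R.from_euler('z',t,degrees=True).as_matrix()
    print('heading',round(h,1),'turn',round(t,1),'shift cm',np.round((np.array([x,y,z])-p)@Rm*100,2))
E
python3 - <<'E'
from h import *
im,W=grab('wrist','w1.png'); 
W=W[(W[...,2]>.18)&(W[...,2]<.2)]; 
m=(W[:,1]>.395)&(abs(W[:,0]-.55)<.05); p=W[m]; print(m.sum(),p.mean(0),np.percentile(p,[1,99],axis=0))
q=np.polyfit(p[:,0],p[:,1],1); print(q, q@[.5507,1])
to(.5507,.411,.166,92.9)
E
```

```text
3663 [0.54689856 0.41319326 0.19231709] [[0.50077893 0.40412029 0.18703454]
 [0.59887134 0.42226969 0.19505375]]
[0.05000657 0.38584474] 0.41338335896609574
t 2.02 p [0.5488 0.4148 0.2502] open 0.0449 F [ 0.5  0.  -0.7]
[[-0.999 -0.051 -0.001]
 [-0.051  0.999  0.   ]
 [ 0.001  0.    -1.   ]]
heading 92.9 turn 0.0 shift cm [-0.18 -0.39  8.42]
```

View pics/w1.png

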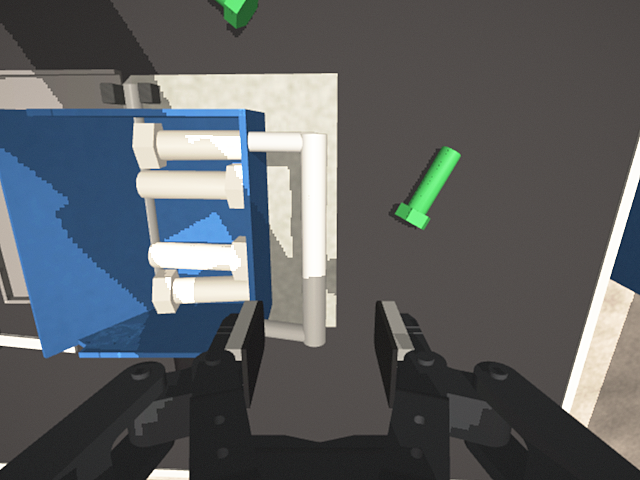

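Four bolts are in the tub (heads at (145,145), (235,185), (237,258) and (163,293)). The bar runs at x~313 px, giving y≈0.413.

>>> {"name": "send_rows", "arguments": {"rows": [[4.5, [-0.1, -0.2, 1.5], 0], [4.5, [-0.1, 0, 2], 0], [4.5, [0, 0, 2], 0], [4.5, [0, 0, 2], 0], [4.5, [0, 0, 0.9], 0], [4.5, [0, 0, 0], 0]], "newtons": 60}}

```text
t: 2.78
tool_pos: [0.5512, 0.4121, 0.1652]
tool_rot: [0.08, -3.139, 0.001]
contact_force: [0.7, -1.3, 0.2]
opening: 0.0452
grip_force: 0.0
```

>>> {"name": "send_rows", "arguments": {"rows": [[1, [0, 0, 0], 0], [1, [0, 0, 0], 0], [1, [0, 0, 0], 0], [1, [0, 0, 0], 0], [1, [0, 0, 0], 0], [1, [0, 0, 0], 0]], "newtons": 60}}

```text
t: 3.52
tool_pos: [0.5517, 0.4124, 0.1665]
tool_rot: [0.08, -3.141, -0.0]
contact_force: [0.7, 0.3, 0.5]
opening: 0.0098
grip_force: 0.0
```

```bash
python3 - <<'E'
from h import *
st()
th=np.arange(0,105.1,3.5); ph=np.radians(150.57-th); f=16.08*np.cos(ph); z=16.08*np.sin(ph)
dy=-np.diff(np.round(f,2)); dz=-np.diff(np.round(z,2))
for i in range(0,30,10): print([[0.5,[0,round(a,2),round(b,2)],0] for a,b in zip(dy[i:i+10],dz[i:i+10])])
E
```

```text
t 3.52 p [0.5517 0.4124 0.1665] open 0.0098 F [0.7 0.3 0.5]
[[-0.999 -0.051 -0.   ]
 [-0.051  0.999  0.   ]
 [ 0.     0.    -1.   ]]
[[0.5, [0, np.float64(-0.5), np.float64(-0.84)], 0], [0.5, [0, np.float64(-0.56), np.float64(-0.81)], 0], [0.5, [0, np.float64(-0.61), np.float64(-0.77)], 0], [0.5, [0, np.float64(-0.65), np.float64(-0.73)], 0], [0.5, [0, np.float64(-0.7), np.float64(-0.7)], 0], [0.5, [0, np.float64(-0.74), np.float64(-0.65)], 0], [0.5, [0, np.float64(-0.77), np.float64(-0.6)], 0], [0.5, [0, np.float64(-0.81), np.float64(-0.55)], 0], [0.5, [0, np.float64(-0.85), np.float64(-0.5)], 0], [0.5, [0, np.float64(-0.87), np.float64(-0.46)], 0]]
[[0.5, [0, np.float64(-0.9), np.float64(-0.39)], 0], [0.5, [0, np.float64(-0.92), np.float64(-0.34)], 0], [0.5, [0, np.float64(-0.94), np.float64(-0.29)], 0], [0.5, [0, np.float64(-0.95), np.float64(-0.22)], 0], [0.5, [0, np.float64(-0.97), np.float64(-0.17)], 0], [0.5, [0, np.float64(-0.98), np.float64(-0.11)], 0], [0.5, [0, np.float64(-0.98), np.float64(-0.05)], 0], [0.5, [0, np.float64(-0.98), np.float64(0.01)], 0], [0.5, [0, np.float64(-0.98), np.float64(0.08)], 0], [0.5, [0, np.float64(-0.97), np.float64(0.13)], 0]]
[[0.5, [0, np.float64(-0.97), np.float64(0.19)], 0], [0.5, [0, np.float64(-0.95), np.float64(0.25)], 0], [0.5, [0, np.float64(-0.93), np.float64(0.3)], 0], [0.5, [0, np.float64(-0.91), np.float64(0.37)], 0], [0.5, [0, np.float64(-0.89), np.float64(0.41)], 0], [0.5, [0, np.float64(-0.86), np.float64(0.48)], 0], [0.5, [0, np.float64(-0.84), np.float64(0.52)], 0], [0.5, [0, np.float64(-0.79), np.float64(0.57)], 0], [0.5, [0, np.float64(-0.76), np.float64(0.62)], 0], [0.5, [0, np.float64(-0.73), np.float64(0.67)], 0]]
```

```bash
python3 - <<'E'
from h import *
im,W=grab('wrist','w2.png'); s,_=grab('side'); 
a=im['frame'][:,:,::-1]; b=cv2.resize(s['frame'][100:260,160:340,::-1],None,fx=3,fy=3)[:480]
cv2.imwrite('pics/w2.png',cv2.resize(np.hstack([a[:, :],b]),None,fx=.67,fy=.67))
E
```

```text
(no output)
```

View pics/w2.png

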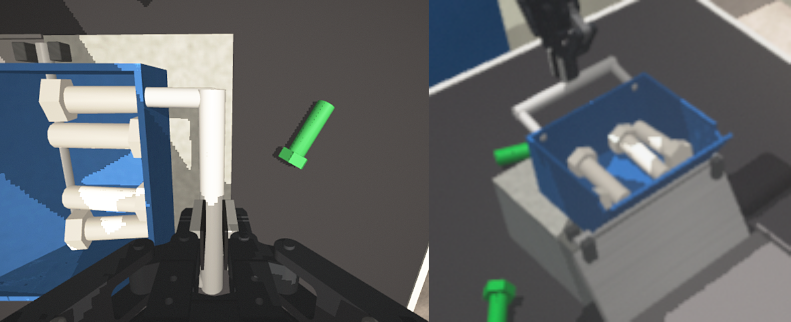

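The wrist view shows the bar lined up between the fingers, but the opening is below 16 mm. I'll check the heights from depth.

```bash
python3 - <<'E'
from h import *
im,W=grab('side'); o,_=st()
p=W.reshape(-1,3); c=im['frame'].reshape(-1,3).astype(int)
m=(abs(p[:,0]-.55)<.04)&(abs(p[:,1]-.412)<.035)&(p[:,2]>.13)&(p[:,2]<.26)
d=m&(c.max(1)<80); print('dark',d.sum(), np.percentile(p[d],[1,10,50,90,99],axis=0).round(3).tolist())
b=m&(c.max(1)>110); print('bar',b.sum(), np.percentile(p[b],[1,50,99],axis=0).round(3).tolist())
im,W=grab('wrist'); F=im['frame']
for v in (200,260,300,340,380,420): print(v,[(u,np.round(W[v,u],3).tolist(),F[v,u].max()) for u in (290,305,318,330,345)])
E
```

```text
t 3.67 p [0.5516 0.4124 0.1664] open 0.0099 F [-0.4  0.4  0.1]
[[-0.999 -0.051 -0.   ]
 [-0.051  0.999 -0.   ]
 [ 0.    -0.    -1.   ]]
dark 213 [[0.539, 0.377, 0.199], [0.54, 0.39, 0.208], [0.544, 0.398, 0.238], [0.556, 0.424, 0.254], [0.562, 0.445, 0.259]]
bar 181 [[0.511, 0.4, 0.182], [0.543, 0.406, 0.19], [0.589, 0.417, 0.207]]
200 [(290, [0.521, 0.395, 0.101], np.uint8(146)), (305, [0.502, 0.406, 0.194], np.uint8(249)), (318, [0.502, 0.411, 0.194], np.uint8(254)), (330, [0.502, 0.416, 0.191], np.uint8(244)), (345, [0.519, 0.429, 0.101], np.uint8(219))]
260 [(290, [0.561, 0.396, 0.101], np.uint8(139)), (305, [0.527, 0.407, 0.193], np.uint8(248)), (318, [0.526, 0.413, 0.194], np.uint8(254)), (330, [0.527, 0.418, 0.192], np.uint8(242)), (345, [0.559, 0.432, 0.1], np.uint8(124))]
300 [(290, [0.539, 0.403, 0.205], np.uint8(120)), (305, [0.54, 0.408, 0.204], np.uint8(22)), (318, [0.544, 0.414, 0.194], np.uint8(254)), (330, [0.545, 0.419, 0.191], np.uint8(169)), (345, [0.539, 0.424, 0.204], np.uint8(147))]
340 [(290, [0.539, 0.405, 0.234], np.uint8(117)), (305, [0.545, 0.409, 0.224], np.uint8(23)), (318, [0.564, 0.415, 0.193], np.uint8(192)), (330, [0.565, 0.42, 0.191], np.uint8(169)), (345, [0.539, 0.422, 0.233], np.uint8(117))]
380 [(290, [0.538, 0.406, 0.255], np.uint8(32)), (305, [0.558, 0.41, 0.228], np.uint8(138)), (318, [0.584, 0.416, 0.194], np.uint8(189)), (330, [0.587, 0.421, 0.189], np.uint8(154)), (345, [0.54, 0.421, 0.251], np.uint8(34))]
420 [(290, [0.542, 0.407, 0.265], np.uint8(30)), (305, [0.609, 0.411, 0.191], np.uint8(171)), (318, [0.604, 0.417, 0.195], np.uint8(188)), (330, [0.609, 0.423, 0.19], np.uint8(147)), (345, [0.558, 0.423, 0.246], np.uint8(35))]
```

>>> {"name": "send_rows", "arguments": {"rows": [[0, [0, 0, 0], 0], [0, [0, 0, 0], 0], [0, [0, 0, 0], 0], [0, [0, 0, 0], 0]], "newtons": 60}}

```text
t: 4.22
tool_pos: [0.5517, 0.4124, 0.1665]
tool_rot: [0.08, -3.141, 0.0]
contact_force: [-0.6, -0.3, 0.6]
opening: 0.0
grip_force: 0.0
```

```bash
python3 - <<'E'
from h import *
im,W=grab('wrist'); F=im['frame']
for v in (280,300,320): print(v,[(u,np.round(W[v,u],3)[1:].tolist(),int(F[v,u].max())) for u in range(296,350,4)])
cv2.imwrite('pics/w3.png',cv2.resize(F[200:460,200:440,::-1],None,fx=2,fy=2))
E
```

```text
280 [(296, [0.4, 0.101], 135), (300, [0.406, 0.19], 222), (304, [0.407, 0.193], 244), (308, [0.409, 0.194], 252), (312, [0.411, 0.193], 254), (316, [0.412, 0.194], 254), (320, [0.414, 0.195], 254), (324, [0.416, 0.194], 253), (328, [0.417, 0.192], 247), (332, [0.419, 0.19], 229), (336, [0.427, 0.1], 139), (340, [nan, nan], 137), (344, [0.432, 0.102], 125), (348, [0.445, 0.001], 84)]
300 [(296, [0.401, 0.101], 143), (300, [0.406, 0.188], 162), (304, [0.408, 0.205], 149), (308, [0.41, 0.205], 148), (312, [0.411, 0.205], 147), (316, [0.413, 0.205], 19), (320, [0.414, 0.204], 37), (324, [0.416, 0.204], 157), (328, [0.417, 0.205], 147), (332, [0.419, 0.205], 147), (336, [0.42, 0.204], 146), (340, [0.431, 0.101], 143), (344, [0.433, 0.101], 119), (348, [0.447, 0.002], 84)]
320 [(296, [0.405, 0.213], 37), (300, [0.407, 0.213], 74), (304, [0.409, 0.219], 119), (308, [0.41, 0.221], 118), (312, [0.411, 0.22], 118), (316, [0.413, 0.221], 22), (320, [0.414, 0.22], 37), (324, [0.416, 0.221], 128), (328, [0.417, 0.22], 145), (332, [0.418, 0.22], 147), (336, [0.42, 0.22], 149), (340, [0.422, 0.214], 34), (344, [0.423, 0.213], 34), (348, [0.425, 0.213], 36)]
```

View pics/w3.png

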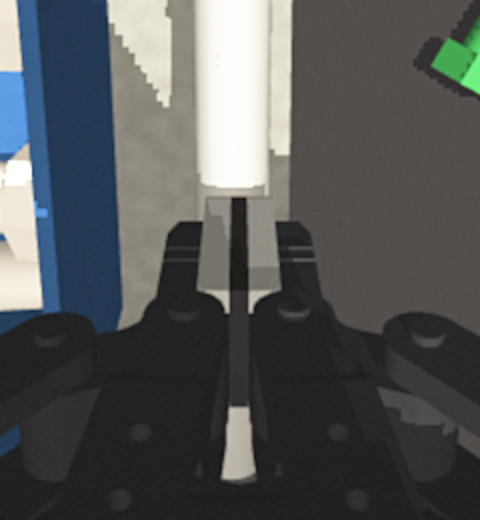

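The fingertips closed above the bar: the tip sits at z≈0.200 while the reported TCP is 0.1665, about 34 mm off. I'll go down by that amount, then re-check the finger height.

>>> {"name": "send_rows", "arguments": {"rows": [[4.5, [0, 0, 0], 0], [4.5, [0, 0, 0], 0], [4.5, [0, 0, 0], 0], [4.5, [0, 0, 0], 0], [4.5, [0, -0.1, 1], 0], [4.5, [0, 0, 1], 0], [4.5, [0, 0, 0.7], 0], [4.5, [0, 0, 0.7], 0], [4.5, [0, 0, 0], 0]], "newtons": 60}}

```text
t: 5.4
tool_pos: [0.5512, 0.4111, 0.1314]
tool_rot: [0.08, -3.139, 0.001]
contact_force: [-0.4, -0.3, 0.0]
opening: 0.045
grip_force: 0.0
```

>>> {"name": "send_rows", "arguments": {"rows": [[1, [0, 0, 0], 0], [1, [0, 0, 0], 0], [1, [0, 0, 0], 0], [1, [0, 0, 0], 0], [1, [0, 0, 0], 0], [1, [0, 0, 0], 0]]}}

```text
t: 6.15
tool_pos: [0.552, 0.411, 0.1333]
tool_rot: [-0.08, 3.14, -0.001]
contact_force: [-1.0, -5.3, 4.1]
opening: 0.0143
grip_force: 58.6
```

```bash
python3 - <<'E'
from h import *
im,W=grab('wrist'); F=im['frame']; st()
for v in (260,280,300): print(v,[(u,np.round(W[v,u],3).tolist(),int(F[v,u].max())) for u in range(280,360,8)])
E
```

```text
t 6.2 p [0.552  0.411  0.1333] open 0.0143 F [-1.1 -5.3  5.7]
[[-0.999 -0.051  0.001]
 [-0.051  0.999 -0.001]
 [-0.001 -0.001 -1.   ]]
260 [(280, [0.549, 0.391, 0.102], 134), (288, [0.549, 0.395, 0.101], 138), (296, [0.518, 0.404, 0.187], 160), (304, [0.516, 0.406, 0.192], 243), (312, [0.515, 0.409, 0.194], 253), (320, [0.515, 0.412, 0.194], 254), (328, [0.515, 0.414, 0.192], 253), (336, [0.516, 0.417, 0.191], 244), (344, [0.548, 0.427, 0.101], 230), (352, [0.583, 0.442, 0.002], 65)]
280 [(280, [0.562, 0.391, 0.101], 142), (288, [0.562, 0.396, 0.101], 134), (296, [0.561, 0.4, 0.102], 148), (304, [0.522, 0.407, 0.192], 241), (312, [0.522, 0.409, 0.193], 253), (320, [0.521, 0.412, 0.195], 254), (328, [0.521, 0.414, 0.193], 253), (336, [0.522, 0.417, 0.191], 243), (344, [0.56, 0.428, 0.102], 227), (352, [0.601, 0.444, 0.001], 70)]
300 [(280, [0.574, 0.391, 0.102], 135), (288, [0.54, 0.4, 0.171], 116), (296, [0.54, 0.403, 0.171], 124), (304, [0.529, 0.407, 0.192], 242), (312, [0.528, 0.41, 0.194], 253), (320, [0.529, 0.412, 0.194], 254), (328, [0.528, 0.415, 0.194], 253), (336, [0.529, 0.418, 0.192], 242), (344, [0.539, 0.422, 0.171], 145), (352, [0.539, 0.425, 0.171], 147)]
```

Bar gripped at 58.6 N. The 34 mm TCP offset is confirmed, so I'll use tip z = reported z + 0.034. Now the rocking.

>>> {"name": "send_rows", "arguments": {"rows": [[0.5, [0, -0.5, -0.84], 0], [0.5, [0, -0.56, -0.81], 0], [0.5, [0, -0.61, -0.77], 0], [0.5, [0, -0.65, -0.73], 0], [0.5, [0, -0.7, -0.7], 0], [0.5, [0, -0.74, -0.65], 0], [0.5, [0, -0.77, -0.6], 0], [0.5, [0, -0.81, -0.55], 0], [0.5, [0, -0.85, -0.5], 0], [0.5, [0, -0.87, -0.46], 0]]}}

```text
t: 7.45
tool_pos: [0.5545, 0.3441, 0.1999]
tool_rot: [0.083, -3.14, -0.012]
contact_force: [-2.1, 8.7, -0.7]
opening: 0.014
grip_force: 58.4
```

```bash
cat >> h.py <<'E'
def rod():
    "heights/positions of rod: blue+white points near pivot seen from side"
    im,W=grab('side'); p=W.reshape(-1,3); c=im['frame'].reshape(-1,3).astype(int)
    return im,p,c
E
python3 - <<'E'
from h import *
st(); grab('side','s2.png'); im=cv2.imread('pics/s2.png'); cv2.imwrite('pics/s2.png',cv2.resize(im[60:310,130:400],None,fx=2,fy=2))
E
```

```text
t 7.45 p [0.5545 0.3441 0.1999] open 0.014 F [-2.1  8.7 -0.7]
[[-0.999 -0.053 -0.   ]
 [-0.053  0.999  0.008]
 [-0.     0.008 -1.   ]]
```

View pics/s2.png

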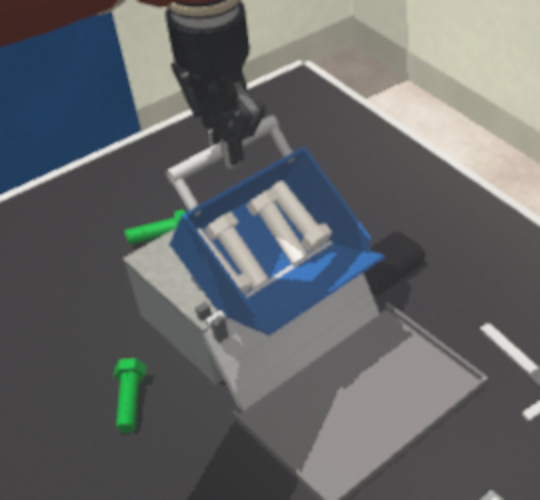

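The tub is tilted about 35°. The rod is still in the cradle (near end at (212,318)) and the bolts are still inside. Continuing.

>>> {"name": "send_rows", "arguments": {"rows": [[0.5, [0, -0.9, -0.39], 0], [0.5, [0, -0.92, -0.34], 0], [0.5, [0, -0.94, -0.29], 0], [0.5, [0, -0.95, -0.22], 0], [0.5, [0, -0.97, -0.17], 0], [0.5, [0, -0.98, -0.11], 0], [0.5, [0, -0.98, -0.05], 0], [0.5, [0, -0.98, 0.01], 0], [0.5, [0, -0.98, 0.08], 0], [0.5, [0, -0.97, 0.13], 0]]}}

```text
t: 8.75
tool_pos: [0.561, 0.2471, 0.217]
tool_rot: [-0.082, 3.136, 0.008]
contact_force: [-3.4, 0.4, 10.5]
opening: 0.0143
grip_force: 67.2
```

>>> {"name": "send_rows", "arguments": {"rows": [[0.5, [0, -0.97, 0.19], 0], [0.5, [0, -0.95, 0.25], 0], [0.5, [0, -0.93, 0.3], 0], [0.5, [0, -0.91, 0.37], 0], [0.5, [0, -0.89, 0.41], 0], [0.5, [0, -0.86, 0.48], 0], [0.5, [0, 0, 0], 0], [0.5, [0, 0, 0], 0]]}}

```text
t: 9.75
tool_pos: [0.5643, 0.1901, 0.1953]
tool_rot: [-0.08, 3.136, 0.001]
contact_force: [-0.6, -1.9, 5.6]
opening: 0.0136
grip_force: 71.5
```

```bash
python3 - <<'E'
from h import *
o,_=st(); grab('side','s3.png'); im=cv2.imread('pics/s3.png'); cv2.imwrite('pics/s3.png',cv2.resize(im[60:310,130:400],None,fx=2,fy=2))
p=o['tool_pos']; d=np.array([-(p[1]-.2735),p[2]+.034+.019-.106]); print('r',np.hypot(*d),'tilt',150.57-np.degrees(np.arctan2(d[1],d[0])))
E
```

```text
t 9.75 p [0.5643 0.1901 0.1953] open 0.0136 F [-0.6 -1.9  5.6]
[[-0.999 -0.051  0.004]
 [-0.051  0.999  0.001]
 [-0.004  0.001 -1.   ]]
r 0.16496991122635102 tilt 90.9449677027222
```

View pics/s3.png

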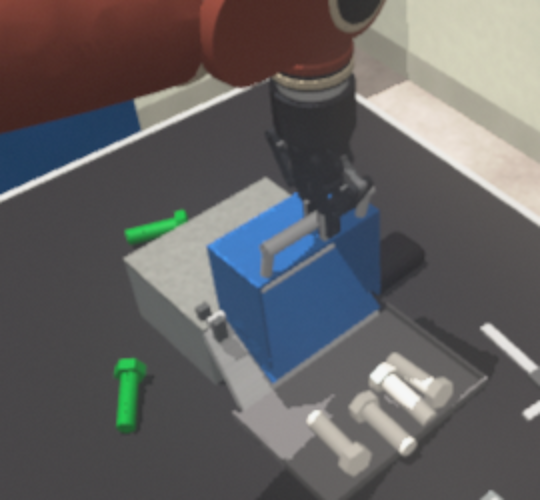

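All four bolts are lying in the tray, around (330..440, 370..460) in the crop, and the rod is still in its cradle. Rocking back along the same path.

>>> {"name": "send_rows", "arguments": {"rows": [[0.5, [0, 0.86, -0.48], 0], [0.5, [0, 0.89, -0.41], 0], [0.5, [0, 0.91, -0.37], 0], [0.5, [0, 0.93, -0.3], 0], [0.5, [0, 0.95, -0.25], 0], [0.5, [0, 0.97, -0.19], 0], [0.5, [0, 0.97, -0.13], 0], [0.5, [0, 0.98, -0.08], 0]]}}

```text
t: 10.8
tool_pos: [0.56, 0.2645, 0.2168]
tool_rot: [-0.08, 3.137, -0.002]
contact_force: [0.3, -1.2, 7.4]
opening: 0.0139
grip_force: 70.3
```

>>> {"name": "send_rows", "arguments": {"rows": [[0.5, [0, 0.98, -0.01], 0], [0.5, [0, 0.98, 0.05], 0], [0.5, [0, 0.98, 0.11], 0], [0.5, [0, 0.97, 0.17], 0], [0.5, [0, 0.95, 0.22], 0], [0.5, [0, 0.94, 0.29], 0], [0.5, [0, 0.92, 0.34], 0], [0.5, [0, 0.9, 0.39], 0], [0.5, [0, 0.87, 0.46], 0], [0.5, [0, 0.85, 0.5], 0]]}}

```text
t: 12.05
tool_pos: [0.5543, 0.3588, 0.1887]
tool_rot: [0.08, -3.14, -0.0]
contact_force: [1.7, 2.1, 4.7]
opening: 0.014
grip_force: 77.6
```

>>> {"name": "send_rows", "arguments": {"rows": [[0.5, [0, 0.81, 0.55], 0], [0.5, [0, 0.77, 0.6], 0], [0.5, [0, 0.74, 0.65], 0], [0.5, [0, 0.7, 0.7], 0], [0.5, [0, 0.65, 0.73], 0], [0.5, [0, 0.61, 0.77], 0], [0.5, [0, 0.56, 0.81], 0], [0.5, [0, 0.4, 0.7], 0], [0.5, [0, 0, 0], 0], [0.5, [0, 0, 0], 0]]}}

```text
t: 13.3
tool_pos: [0.5511, 0.4109, 0.1326]
tool_rot: [0.08, -3.139, -0.002]
contact_force: [-0.9, 4.9, -4.7]
opening: 0.0142
grip_force: 84.5
```

```bash
python3 - <<'E'
from h import *
st()
E
```

```text
t 13.3 p [0.5511 0.4109 0.1326] open 0.0142 F [-0.9  4.9 -4.7]
[[-0.999 -0.051 -0.002]
 [-0.051  0.999  0.001]
 [ 0.002  0.001 -1.   ]]
```

>>> {"name": "send_rows", "arguments": {"rows": [[4.5, [0, 0, 0], 0], [4.5, [0, 0, 0], 0], [4.5, [0, 0, 0], 0], [4.5, [0, 0, 0], 0], [4.5, [0, 0, -1.5], 0], [4.5, [0, 0, -2.5], 0], [4.5, [0, 0, -4], 0], [4.5, [0, 0, -5], 0], [4.5, [0, 0, 0], 0]]}}

```text
t: 14.42
tool_pos: [0.5543, 0.411, 0.2727]
tool_rot: [-0.079, 3.13, 0.007]
contact_force: [-0.3, -0.0, 0.9]
opening: 0.0451
grip_force: 0.0
```

>>> {"name": "send_rows", "arguments": {"rows": [[6, [0, -4, 0], 0], [6, [0, -4, 0], 0], [6, [0, -4, 0], 0], [6, [0, -4, 0], 0], [6, [0, -4, 0], 0], [6, [0, -4, 0], 0], [6, [0, -4, 0], 0], [6, [0, 0, 0], 0], [6, [0, 0, 0], 0], [6, [0, 0, 0], 0]]}}

```text
t: 15.68
tool_pos: [0.5659, 0.1316, 0.2639]
tool_rot: [0.082, -3.14, 0.0]
contact_force: [-0.9, 0.7, -1.1]
opening: 0.06
grip_force: 0.0
```

```bash
python3 - <<'E'
from h import *
st(); im,W=grab('wrist','w4.png')
np.save('w4W.npy',W); np.save('w4F.npy',im['frame'])
im,W=grab('top','t4.png'); np.save('t4W.npy',W); np.save('t4F.npy',im['frame'])
E
```

```text
t 15.68 p [0.5659 0.1316 0.2639] open 0.06 F [-0.9  0.7 -1.1]
[[-0.999 -0.052 -0.   ]
 [-0.052  0.999 -0.   ]
 [ 0.    -0.    -1.   ]]
```

View pics/w4.png

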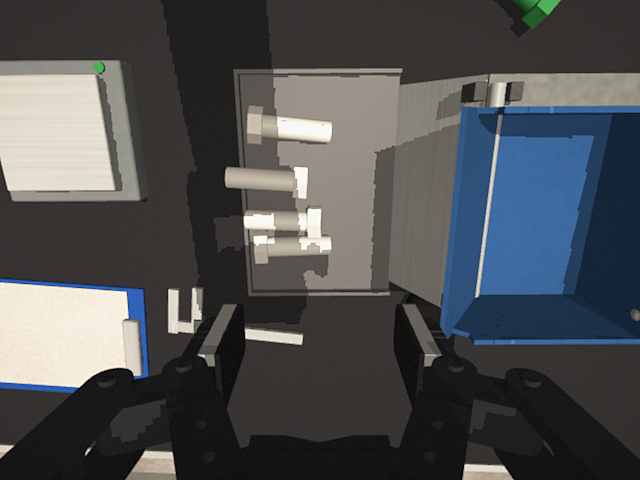

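The tub is upright and empty. Four bolts lie roughly along the pour direction: (288,128), (265,180) resting on the lip, (283,220) and (292,246), the last two side by side. Measuring them now.

```bash
cat >> h.py <<'E'
def bolts(W,F,x0,x1,y0,y1,z0,z1):
    g=(W[...,0]>x0)&(W[...,0]<x1)&(W[...,1]>y0)&(W[...,1]<y1)&(W[...,2]>z0)&(W[...,2]<z1)
    n,l=cv2.connectedComponents(g.astype(np.uint8),connectivity=4)
    for i in range(1,n):
        m=l==i
        if m.sum()<150: continue
        p=W[m]; c,s,a=cv2.minAreaRect((p[:,:2]*1000).astype(np.float32))
        v,u=np.where(m)
        q=p[:,:2]-p[:,:2].mean(0); w,E=np.linalg.eigh(q.T@q); e=E[:,1]; t=q@e
        h=[round(float(np.ptp((q@E[:,0])[(t>lo)&(t<lo+.012)])),3) for lo in (t.min(),t.max()-.012)]
        print(m.sum(),'px',int(u.mean()),int(v.mean()),'c',np.round(c,1),'s',np.round(s,1),'ang',round(np.degrees(np.arctan2(e[1],e[0])),1),'z95',round(np.percentile(p[:,2],95),3),'widths lo/hi end',h)
        for lo in np.linspace(t.min(),t.max(),6)[:-1]:
            k=(t>=lo)&(t<lo+.017); print('   ',np.round(p[k].mean(0)[:2],4),'zmax',round(np.percentile(p[k][:,2],95),3),'w',round(float(np.ptp((q@E[:,0])[k])),3))
E
python3 - <<'E'
from h import *
W=np.load('w4W.npy');F=np.load('w4F.npy')
bolts(W,F,.44,.70,.03,.19,.013,.07)
print('mat')
W=np.load('topW.npy')
m=np.zeros(W.shape[:2],bool); m[215:345,458:548]=1
T=np.load('topF.npy').astype(int); k=m&(T.min(2)>70)&(W[...,2]<.012)
k=cv2.morphologyEx(k.astype(np.uint8),cv2.MORPH_OPEN,np.ones((3,3)))>0
c,s,a=cv2.minAreaRect((W[k][:,:2]*1000).astype(np.float32)); print(c,s,a,np.median(W[k][:,2]))
E
```

```text
6350 px 277 209 c [562.8 104.2] s [260.4 133.4] ang -159.9 z95 0.04 widths lo/hi end [0.038, 0.034]
    [0.6809 0.1641] zmax 0.016 w 0.055
    [0.6378 0.1122] zmax 0.027 w 0.107
    [0.5896 0.0952] zmax 0.036 w 0.094
    [0.5438 0.0614] zmax 0.037 w 0.081
    [0.4889 0.0458] zmax 0.016 w 0.008
2072 px 285 126 c [493.6 100.1] s [85.2 37. ] ang 87.3 z95 0.04 widths lo/hi end [0.037, 0.022]
    [0.4921 0.0663] zmax 0.041 w 0.037
    [0.4932 0.0827] zmax 0.034 w 0.022
    [0.4939 0.0998] zmax 0.032 w 0.022
    [0.4946 0.117 ] zmax 0.03 w 0.022
    [0.4954 0.134 ] zmax 0.028 w 0.022
mat
(513.4689331054688, -370.8523254394531) (233.65667724609375, 336.0766296386719) 88.4841079711914 0.002947457625062655
```

```bash
python3 - <<'E'
from h import *
W=np.load('w4W.npy');F=np.load('w4F.npy')
bolts(W,F,.515,.70,.03,.19,.0205,.07)
W=np.load('topW.npy');T=np.load('topF.npy')
print(T[330,[460,470,480,500,530,545]].tolist(), np.round(W[330,[470,480,500,530,545]],3).tolist())
m=np.zeros(W.shape[:2],np.uint8); m[215:345,455:550]=1
k=((T.astype(int).min(2)>65)&(m>0)&(W[...,2]<.06)).astype(np.uint8)
k=cv2.morphologyEx(k,cv2.MORPH_OPEN,np.ones((3,3)))
n,l,s,_=cv2.connectedComponentsWithStats(k); i=1+s[1:,4].argmax()
cs,_=cv2.findContours((l==i).astype(np.uint8),cv2.RETR_EXTERNAL,cv2.CHAIN_APPROX_NONE)
P=np.array([W[v,u] for u,v in cs[0][:,0] if W[v,u,2]<.012]); c,sz,a=cv2.minAreaRect((P[:,:2]*1000).astype(np.float32)); print('mat',c,sz,a)
E
```

```text
1826 px 269 178 c [547.8  77.6] s [85.2 32.1] ang 89.3 z95 0.04 widths lo/hi end [0.022, 0.032]
    [0.546  0.0437] zmax 0.038 w 0.022
    [0.5462 0.0605] zmax 0.037 w 0.022
    [0.5465 0.0776] zmax 0.036 w 0.022
    [0.5466 0.0946] zmax 0.036 w 0.022
    [0.5469 0.1121] zmax 0.042 w 0.032
3133 px 288 232 c [607.3 101.7] s [57.8 92.6] ang 91.9 z95 0.04 widths lo/hi end [0.024, 0.054]
    [0.6026 0.0638] zmax 0.041 w 0.056
    [0.6091 0.0806] zmax 0.04 w 0.057
    [0.6053 0.1004] zmax 0.032 w 0.051
    [0.6026 0.12  ] zmax 0.04 w 0.056
    [0.6042 0.1369] zmax 0.041 w 0.055
[[78, 75, 75], [86, 83, 81], [173, 164, 156], [168, 161, 153], [169, 161, 152], [84, 78, 77]] [[0.383, -0.284, -0.007], [0.383, -0.307, 0.001], [0.383, -0.358, -0.0], [0.383, -0.433, 0.003], [0.383, -0.473, -0.002]]
mat (513.5582275390625, -370.007080078125) (246.8953399658203, 338.2024230957031) 88.23715209960938
```

```bash
python3 - <<'E'
from h import *
print(np.round(ctrl.get_obs()['q'],2))
to(.4938,.094,.03,-2.7)
W=np.load('topW.npy');T=np.load('topF.npy').astype(int)
m=np.zeros(W.shape[:2],np.uint8); m[212:348,455:550]=1
k=((T.min(2)>115)&(m>0)).astype(np.uint8)
n,l,s,_=cv2.connectedComponentsWithStats(k); i=1+s[1:,4].argmax()
cs,_=cv2.findContours((l==i).astype(np.uint8),cv2.RETR_EXTERNAL,cv2.CHAIN_APPROX_NONE)
P=np.array([W[v,u] for u,v in cs[0][:,0]]); P=P[P[:,2]<.012]; c,sz,a=cv2.minAreaRect((P[:,:2]*1000).astype(np.float32)); print('mat',c,sz,a)
E
```

```text
[ 0.1  -0.08  1.64 -0.    1.58 -1.52]
t 15.78 p [0.5659 0.1316 0.2639] open 0.0595 F [ 0.5  0.1 -0. ]
[[-0.999 -0.052 -0.   ]
 [-0.052  0.999 -0.   ]
 [ 0.    -0.    -1.   ]]
heading 93.0 turn -84.3 shift cm [ 4.09  7.02 23.39]
mat (510.96783447265625, -364.52178955078125) (289.3960266113281, 169.097412109375) 4.48138952255249
```

>>> {"name": "send_rows", "arguments": {"rows": [[4, [0, 0, 0], 10.6], [4, [0, 0, 0], 10.6], [4, [0, 0, 0], 10.6], [4, [0, 0, 0], 10.6], [4, [0, 0, 0], 10.6], [4, [0, 0, 0], 10.6], [4, [0, 0, 0], 10.6], [4, [0, 0, 0], 10.6], [4, [0, 0, 0], 10.6], [4, [0, 0, 0], 0]], "newtons": 40}}

```text
t: 17.02
tool_pos: [0.5659, 0.1313, 0.2638]
tool_rot: [-2.265, -2.176, 0.0]
contact_force: [-0.2, 0.1, 0.3]
opening: 0.0405
grip_force: 0.0
```

>>> {"name": "send_rows", "arguments": {"rows": [[4, [-2.1, -3.5, 0], 0], [4, [-2, -3.5, 0], 0], [4, [0, 0, 4.7], 0], [4, [0, 0, 4.7], 0], [4, [0, 0, 4.7], 0], [4, [0, 0, 4.7], 0], [4, [0, 0, 4.6], 0], [4, [0, 0, 0], 0], [4, [0, 0, 0], 0]]}}

```text
t: 18.15
tool_pos: [0.4957, 0.093, 0.0317]
tool_rot: [2.266, 2.174, 0.003]
contact_force: [-0.1, -0.3, -0.2]
opening: 0.0399
grip_force: 0.0
```

```bash
python3 - <<'E'
from h import *
to(.4938,.094,-.026,-2.7)
im,W=grab('wrist','w5.png')
E
```

```text
t 18.15 p [0.4957 0.093  0.0317] open 0.0399 F [-0.1 -0.3 -0.2]
[[ 0.042  0.999  0.002]
 [ 0.999 -0.042  0.   ]
 [ 0.     0.002 -1.   ]]
heading -2.4 turn 0.3 shift cm [ 0.09 -0.2   5.77]
```

View pics/w5.png

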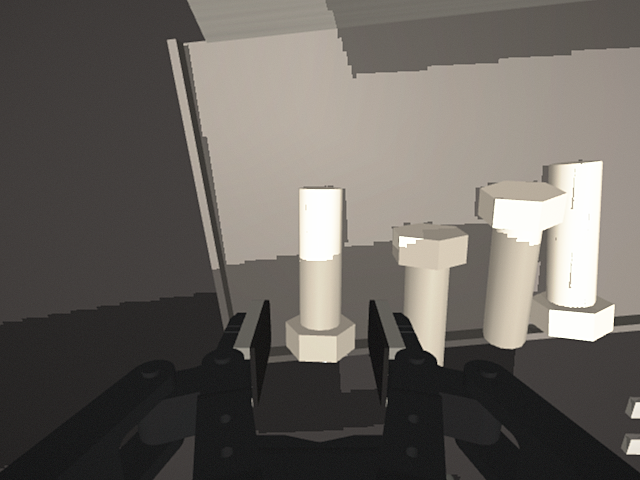

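The bolt (axis at u≈321) is centred between the fingers. Descend and grip.

>>> {"name": "send_rows", "arguments": {"rows": [[4, [0.1, -0.1, 2], 0], [4, [0, 0, 2], 0], [4, [0, 0, 1], 0], [4, [0, 0, 0.7], 0], [4, [0, 0, 0], 0]]}}

```text
t: 18.82
tool_pos: [0.4938, 0.0939, -0.0267]
tool_rot: [2.269, 2.173, 0.001]
contact_force: [0.4, 0.7, 0.0]
opening: 0.0399
grip_force: 0.0
```

>>> {"name": "send_rows", "arguments": {"rows": [[1, [0, 0, 0], 0], [1, [0, 0, 0], 0], [1, [0, 0, 0], 0], [1, [0, 0, 0], 0], [1, [0, 0, 0], 0]]}}

```text
t: 19.45
tool_pos: [0.4941, 0.0939, -0.0264]
tool_rot: [2.268, 2.172, 0.002]
contact_force: [-1.0, -0.6, 6.3]
opening: 0.0206
grip_force: 39.3
```

```bash
python3 - <<'E'
from h import *
st()
# target: bolt0 head dir: along tool -x ; caddy well at caddy x=+63, along caddy x
c=np.array([.5229,-.3548])
for X,Y in((.063,.024),(.063,-.024)): print('well',c+[X,Y])
im,W=grab('top'); 
h=(W[...,2]>.085)&(W[...,2]<.11)&(W[...,1]<-.3)&(W[...,1]>-.42); print('handle',W[h].mean(0))
E
```

```text
t 19.45 p [ 0.4941  0.0939 -0.0264] open 0.0206 F [-1.  -0.6  6.3]
[[ 0.043  0.999  0.001]
 [ 0.999 -0.043  0.   ]
 [ 0.     0.001 -1.   ]]
well [ 0.5859 -0.3308]
well [ 0.5859 -0.3788]
handle [ 0.52244915 -0.35256784  0.09562596]
```

>>> {"name": "send_rows", "arguments": {"rows": [[1, [0, 0, -3], 0], [1, [0, 0, -4], 0], [1, [0, 0, -4], 0], [1, [0, 0, -4], 0]]}}

```text
t: 20.0
tool_pos: [0.4924, 0.0938, 0.1231]
tool_rot: [-2.268, -2.172, 0.002]
contact_force: [-0.1, -0.1, -0.9]
opening: 0.0209
grip_force: 39.3
```

>>> {"name": "send_rows", "arguments": {"rows": [[1, [-4.2, 1.05, 0], 0], [1, [-4.2, 1.05, 0], 0], [1, [-4.2, 1.05, 0], 0], [1, [-4.2, 1.05, 0], 0], [1, [-4.2, 1.05, 0], 0], [1, [-4.2, 1.05, 0], 0], [1, [-4.2, 1.05, 0], 0], [1, [-4.2, 1, 0], 0], [1, [-4.2, 1, 0], 0], [1, [-4.1, 1, 0], 0]]}}

```text
t: 21.25
tool_pos: [0.5781, -0.3302, 0.1214]
tool_rot: [-2.268, -2.171, 0.0]
contact_force: [0.5, 0.4, -0.3]
opening: 0.0207
grip_force: 39.3
```

>>> {"name": "send_rows", "arguments": {"rows": [[1, [0, 0, 0], 9.7], [1, [0, 0, 0], 9.7], [1, [0, 0, 0], 9.7], [1, [0, 0, 0], 9.7], [1, [0, 0, 0], 9.7], [1, [0, 0, 0], 9.8], [1, [0, 0, 0], 9.8], [1, [0, 0, 0], 9.8], [1, [0, 0, 0], 9.8], [1, [0, 0, 0], 0]]}}

```text
t: 22.5
tool_pos: [0.578, -0.3288, 0.1216]
tool_rot: [-3.14, 0.002, 0.003]
contact_force: [0.2, 0.2, -0.6]
opening: 0.0209
grip_force: 39.2
```

```bash
python3 - <<'E'
from h import *
to(.5795,-.329,-.015,-90)
im,W=grab('wrist','w6.png')
E
```

```text
t 22.5 p [ 0.578  -0.3288  0.1216] open 0.0209 F [ 0.2  0.2 -0.6]
[[ 1.    -0.001 -0.002]
 [-0.001 -1.     0.001]
 [-0.002 -0.001 -1.   ]]
heading -90.1 turn -0.1 shift cm [ 0.17  0.04 13.66]
```

View pics/w6.png

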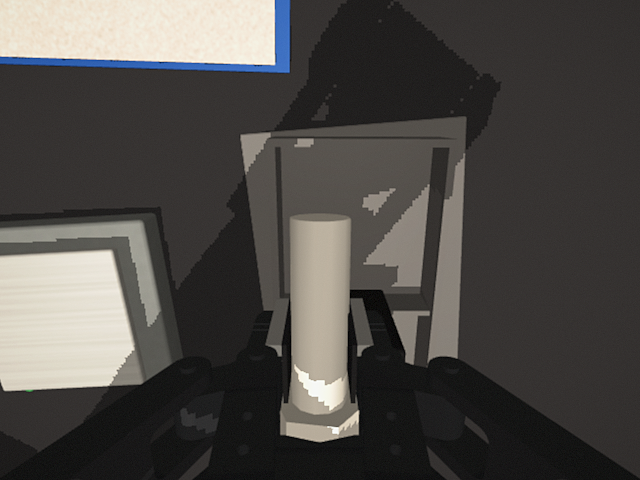

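The bolt is held level above the near well. Lower it and release.

>>> {"name": "send_rows", "arguments": {"rows": [[1, [0.2, 0.3, 3.5], 0], [1, [0, 0, 3.5], 0], [1, [0, 0, 3], 0], [1, [0, 0, 2], 0], [1, [0, 0, 1.5], 0], [1, [0, 0, 0], 0]]}}

```text
t: 23.3
tool_pos: [0.58, -0.3318, -0.0132]
tool_rot: [-3.14, 0.004, 0.003]
contact_force: [0.1, 0.1, -1.0]
opening: 0.0206
grip_force: 39.2
```

>>> {"name": "send_rows", "arguments": {"rows": [[2.9, [0, 0, 0], 0], [2.9, [0, 0, 0], 0], [2.9, [0, 0, 0], 0], [2.9, [0, 0, -2], 0], [2.9, [0, 0, -4], 0], [2.9, [0, 0, -4], 0], [4, [0, 0, -4], 0], [4, [0, 0, 0], 0]]}}

```text
t: 24.3
tool_pos: [0.5836, -0.3344, 0.1353]
tool_rot: [3.135, -0.005, 0.014]
contact_force: [0.7, -0.2, 0.3]
opening: 0.0395
grip_force: 0.0
```

```bash
python3 - <<'E'
from h import *
to(.5464,.0836,.05,0)
im,W=grab('top','t5.png'); np.save('t5W.npy',W)
m=(W[...,2]>.012)&(W[...,2]<.075)&(W[...,0]>.45)&(W[...,0]<.68)&(W[...,1]>.03)&(W[...,1]<.17)
from h import bolts
bolts(W,None,.45,.68,.03,.17,.0205,.07)
E
```

```text
t 24.3 p [ 0.5836 -0.3344  0.1353] open 0.0395 F [ 0.7 -0.2  0.3]
[[ 1.    -0.003  0.009]
 [-0.003 -1.    -0.007]
 [ 0.009  0.007 -1.   ]]
heading -90.2 turn 89.8 shift cm [-41.85   3.8    8.22]
279 px 318 233 c [629.  105.1] s [83.6 32.2] ang 92.9 z95 0.04 widths lo/hi end [0.032, 0.019]
    [0.6274 0.0708] zmax 0.043 w 0.032
    [0.6277 0.0882] zmax 0.036 w 0.02
    [0.626  0.1048] zmax 0.034 w 0.018
    [0.6258 0.121 ] zmax 0.033 w 0.019
    [0.6242 0.139 ] zmax 0.031 w 0.019
294 px 318 244 c [601.6  94.4] s [34.5 85.6] ang 92.4 z95 0.04 widths lo/hi end [0.018, 0.035]
    [0.5982 0.0591] zmax 0.03 w 0.018
    [0.5972 0.0762] zmax 0.032 w 0.02
    [0.5978 0.0939] zmax 0.033 w 0.02
    [0.5961 0.1114] zmax 0.036 w 0.021
    [0.5954 0.1283] zmax 0.044 w 0.035
313 px 327 262 c [553.4  74.9] s [31.2 82.9] ang 88.0 z95 0.041 widths lo/hi end [0.02, 0.031]
    [0.5504 0.0412] zmax 0.04 w 0.02
    [0.5509 0.0585] zmax 0.04 w 0.02
    [0.5515 0.0755] zmax 0.037 w 0.019
    [0.5518 0.0913] zmax 0.038 w 0.018
    [0.5526 0.1093] zmax 0.043 w 0.031
```

>>> {"name": "send_rows", "arguments": {"rows": [[3.4, [-0.3, -4.2, 0], 0], [3.4, [-0.4, -4.2, 0], 0], [3.4, [-0.3, -4.2, 0], 0], [3.4, [-0.4, -4.2, 0], 0], [3.4, [-0.3, -4.2, 0], 0], [3.4, [-0.4, -4.2, 0], 0], [3.4, [-0.3, -4.2, 0], 0], [3.4, [-0.4, -4.1, 0], 0], [3.4, [-0.3, -4.1, 0], 0], [3.4, [-0.3, -4.1, 0], 0]]}}

```text
t: 25.6
tool_pos: [0.5467, 0.0862, 0.1267]
tool_rot: [3.142, -0.005, -0.003]
contact_force: [0.9, -0.0, -0.2]
opening: 0.0341
grip_force: 0.0
```

>>> {"name": "send_rows", "arguments": {"rows": [[3.4, [0, 0, 0], -9.9], [3.4, [0, 0, 0], -9.9], [3.4, [0, 0, 0], -9.9], [3.4, [0, 0, 0], -9.9], [3.4, [0, 0, 0], -9.9], [3.4, [0, 0, 0], -9.9], [3.4, [0, 0, 0], -9.9], [3.4, [0, 0, 0], -9.9], [3.4, [0, 0, 0], -9.9], [3.4, [0, 0, 0], 0]]}}

```text
t: 26.85
tool_pos: [0.547, 0.0848, 0.1267]
tool_rot: [-2.243, -2.197, 0.002]
contact_force: [-1.1, 1.1, 0.0]
opening: 0.0336
grip_force: 0.0
```

>>> {"name": "send_rows", "arguments": {"rows": [[3.4, [0, 0, 3.5], 0], [3.4, [0, 0, 3.5], 0], [3.4, [0, 0, 2.5], 0], [3.4, [0, 0, 0], 0]]}}

```text
t: 27.35
tool_pos: [0.5451, 0.0848, 0.0298]
tool_rot: [-2.242, -2.195, 0.007]
contact_force: [-0.4, 1.0, -1.0]
opening: 0.0339
grip_force: 0.0
```

```bash
python3 - <<'E'
from h import *
to(.549,.082,-.018,-1.3)
im,W=grab('wrist','w7.png'); F=im['frame']
bolts(W,F,.52,.58,.03,.17,.0205,.05)
E
```

```text
t 27.35 p [0.5451 0.0848 0.0298] open 0.0339 F [-0.4  1.  -1. ]
[[ 0.021  1.    -0.007]
 [ 1.    -0.021 -0.   ]
 [-0.    -0.007 -1.   ]]
heading -1.2 turn 0.1 shift cm [-0.27  0.43  4.78]
465 px 392 197 c [578.  129.8] s [ 4.2 15.6] ang 90.1 z95 0.036 widths lo/hi end [0.004, 0.004]
    [0.5777 0.1308] zmax 0.036 w 0.004
    [0.5777 0.132 ] zmax 0.036 w 0.004
    [0.5777 0.1334] zmax 0.036 w 0.004
    [0.5777 0.1348] zmax 0.036 w 0.004
    [0.5777 0.1362] zmax 0.036 w 0.004
7867 px 329 291 c [547.8  77.4] s [85.8 32.2] ang 89.2 z95 0.041 widths lo/hi end [0.022, 0.032]
    [0.5481 0.0433] zmax 0.037 w 0.022
    [0.5484 0.06  ] zmax 0.037 w 0.022
    [0.5486 0.0773] zmax 0.036 w 0.022
    [0.5488 0.0944] zmax 0.036 w 0.022
    [0.5491 0.114 ] zmax 0.042 w 0.032
```

View pics/w7.png

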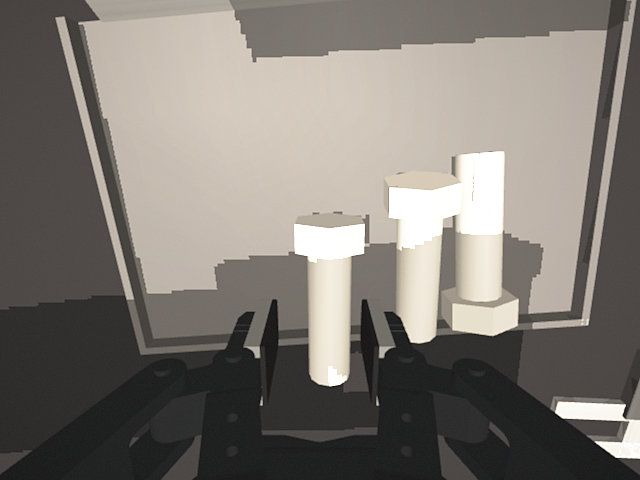

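Bolt B is at u≈329, close to the finger centre at 320. Correct by 3.5 mm and grip.

>>> {"name": "send_rows", "arguments": {"rows": [[3.4, [-0.2, 0.35, 1], 0], [3.4, [0, 0, 1.5], 0], [3.4, [0, 0, 1.3], 0], [3.4, [0, 0, 1], 0], [3.4, [0, 0, 0], 0], [1, [0, 0, 0], 0], [1, [0, 0, 0], 0], [1, [0, 0, 0], 0], [1, [0, 0, 0], 0]]}}

```text
t: 28.52
tool_pos: [0.5515, 0.0828, -0.0149]
tool_rot: [2.242, 2.2, 0.0]
contact_force: [0.1, 0.8, -1.1]
opening: 0.0202
grip_force: 40.5
```

>>> {"name": "send_rows", "arguments": {"rows": [[1, [0, 0, -3], 0], [1, [0, 0, -4], 0], [1, [0, 0, -4], 0], [1, [0, 0, -4], 0], [1, [0, 0, 0], 0]]}}

```text
t: 29.15
tool_pos: [0.5544, 0.0829, 0.1397]
tool_rot: [2.238, 2.196, 0.01]
contact_force: [0.1, 0.3, -2.1]
opening: 0.0205
grip_force: 40.6
```

```bash
python3 - <<'E'
from h import *
to(.5915,-.375,.12,-1.3)
E
```

```text
t 29.15 p [0.5544 0.0829 0.1397] open 0.0205 F [ 0.1  0.3 -2.1]
[[ 0.019  1.     0.009]
 [ 1.    -0.019  0.   ]
 [ 0.     0.009 -1.   ]]
heading -1.1 turn 0.2 shift cm [-45.69   4.73   1.99]
```

>>> {"name": "send_rows", "arguments": {"rows": [[1, [-4.6, 0.45, 0], 0], [1, [-4.6, 0.45, 0], 0], [1, [-4.6, 0.45, 0], 0], [1, [-4.6, 0.45, 0], 0], [1, [-4.6, 0.45, 0], 0], [1, [-4.6, 0.45, 0], 0], [1, [-4.6, 0.45, 0], 0], [1, [-4.5, 0.45, 0], 0], [1, [-4.5, 0.45, 0], 0], [1, [-4.5, 0.45, 0], 0]]}}

```text
t: 30.4
tool_pos: [0.587, -0.3758, 0.1326]
tool_rot: [-2.24, -2.198, 0.0]
contact_force: [0.0, -0.7, -1.3]
opening: 0.0203
grip_force: 40.6
```

>>> {"name": "send_rows", "arguments": {"rows": [[1, [0, 0, 0], 9.9], [1, [0, 0, 0], 9.9], [1, [0, 0, 0], 9.9], [1, [0, 0, 0], 9.9], [1, [0, 0, 0], 9.9], [1, [0, 0, 0], 9.9], [1, [0, 0, 0], 9.9], [1, [0, 0, 0], 9.9], [1, [0, 0, 0], 9.8], [1, [0, 0, 0], 0]]}}

```text
t: 31.65
tool_pos: [0.587, -0.3744, 0.1329]
tool_rot: [-3.14, -0.001, 0.003]
contact_force: [0.1, -0.2, -0.3]
opening: 0.0203
grip_force: 40.7
```

```bash
python3 - <<'E'
from h import *
to(.5915,-.375,-.013,-90)
im,W=grab('wrist'); 
m=(W[...,2]>.085)&(W[...,2]<.1)&(abs(W[...,1]+.353)<.05)&(abs(W[...,0]-.5225)<.03); print(m.sum(), W[m].mean(0) if m.sum() else '')
bolts(W,None,.53,.64,-.41,-.30,.013,.055)
E
```

```text
t 31.65 p [ 0.587  -0.3744  0.1329] open 0.0203 F [ 0.1 -0.2 -0.3]
[[ 1.     0.001 -0.002]
 [ 0.001 -1.     0.002]
 [-0.002 -0.002 -1.   ]]
heading -90.0 turn 0.0 shift cm [ 0.48  0.09 14.58]
0 
1207 px 355 210 c [ 611.5 -383.2] s [153.6  76.9] ang -153.8 z95 0.047 widths lo/hi end [0.024, 0.006]
    [ 0.6397 -0.321 ] zmax 0.047 w 0.034
    [ 0.6394 -0.3866] zmax 0.047 w 0.036
    [ 0.6178 -0.409 ] zmax 0.047 w 0.009
    [ 0.5855 -0.409 ] zmax 0.047 w 0.009
    [ 0.5525 -0.4089] zmax 0.047 w 0.009
3288 px 262 233 c [ 583.9 -327.4] s [28.  85.3] ang 175.8 z95 0.044 widths lo/hi end [0.021, 0.028]
    [ 0.618  -0.3326] zmax 0.032 w 0.021
    [ 0.6009 -0.332 ] zmax 0.034 w 0.021
    [ 0.5838 -0.3318] zmax 0.036 w 0.021
    [ 0.5667 -0.3302] zmax 0.038 w 0.019
    [ 0.5509 -0.3274] zmax 0.045 w 0.028
```

>>> {"name": "send_rows", "arguments": {"rows": [[1, [0.4, 0.2, 3.5], 0], [1, [0, 0, 4], 0], [1, [0, 0, 3], 0], [1, [0, 0, 2.2], 0], [1, [0, 0, 1.7], 0], [1, [0, 0, 0], 0]]}}

```text
t: 32.45
tool_pos: [0.5918, -0.377, -0.0095]
tool_rot: [-3.141, 0.002, 0.0]
contact_force: [-1.0, 0.7, -0.2]
opening: 0.0203
grip_force: 40.8
```

>>> {"name": "send_rows", "arguments": {"rows": [[2.7, [0, 0, 0], 0], [2.7, [0, 0, 0], 0], [2.7, [0, 0, 0], 0], [2.7, [0, 0, -2], 0], [2.7, [0, 0, -4], 0], [2.7, [0, 0, -4], 0], [7.5, [0, 0, -4], 0], [7.5, [0, 0, 0], 0]]}}

```text
t: 33.45
tool_pos: [0.5947, -0.3792, 0.1386]
tool_rot: [3.134, -0.002, 0.014]
contact_force: [0.6, -0.7, -0.1]
opening: 0.0626
grip_force: 0.0
```

```bash
python3 - <<'E'
from h import *
im,W=grab('top'); 
bolts(W,None,.535,.64,-.406,-.30,.018,.055)
bolts(W,None,.45,.68,.03,.17,.0205,.07)
st()
E
```

```text
337 px 489 250 c [ 586.1 -334.6] s [36.  88.3] ang 178.8 z95 0.043 widths lo/hi end [0.019, 0.036]
    [ 0.6213 -0.3304] zmax 0.034 w 0.021
    [ 0.6042 -0.3302] zmax 0.036 w 0.022
    [ 0.587  -0.3297] zmax 0.037 w 0.021
    [ 0.5697 -0.3297] zmax 0.039 w 0.025
    [ 0.5514 -0.3289] zmax 0.045 w 0.037
182 px 505 247 c [ 582.7 -375.2] s [85.7 27.6] ang -178.3 z95 0.039 widths lo/hi end [0.011, 0.015]
    [ 0.616  -0.3646] zmax 0.044 w 0.02
    [ 0.5994 -0.3745] zmax 0.039 w 0.023
    [ 0.5836 -0.3719] zmax 0.036 w 0.019
    [ 0.5678 -0.3673] zmax 0.032 w 0.008
    [ 0.5457 -0.3698] zmax 0.032 w 0.015
574 px 314 241 c [606.  110.5] s [ 57.9 115.8] ang 77.0 z95 0.04 widths lo/hi end [0.02, 0.019]
    [0.5954 0.0599] zmax 0.029 w 0.02
    [0.5958 0.0854] zmax 0.033 w 0.034
    [0.6074 0.1067] zmax 0.041 w 0.065
    [0.608  0.1301] zmax 0.041 w 0.057
    [0.6179 0.1543] zmax 0.032 w 0.021
t 33.5 p [ 0.5933 -0.3781  0.1353] open 0.0695 F [-0.7  0.5 -0.4]
[[ 1.    -0.001  0.005]
 [-0.001 -1.    -0.004]
 [ 0.005  0.004 -1.   ]]
```

Both bolts are in the +x well. Bolt D seems to have been shifted about 2 cm along +y, so I'll move over and take a closer look.

>>> {"name": "send_rows", "arguments": {"rows": [[3.4, [0, -4.6, 0], 0], [3.4, [0, -4.6, 0], 0], [3.4, [0, -4.6, 0], 0], [3.4, [0, -4.6, 0], 0], [3.4, [0, -4.6, 0], 0], [3.4, [0, -4.6, 0], 0], [3.4, [0.1, -4.6, 0], 0], [3.4, [0, -4.5, 0], 0], [3.4, [0.1, -4.5, 0], 0], [3.4, [0.1, -4.5, 0], 0]]}}

```text
t: 34.75
tool_pos: [0.5943, 0.0815, 0.1296]
tool_rot: [3.142, -0.002, -0.004]
contact_force: [0.0, 0.2, 0.2]
opening: 0.0337
grip_force: 0.0
```

>>> {"name": "send_rows", "arguments": {"rows": [[3.4, [0, 0, 0], -10], [3.4, [0, 0, 0], -10], [3.4, [0, 0, 0], -10], [3.4, [0, 0, 0], -10], [3.4, [0, 0, 0], -10], [3.4, [0, 0, 0], -10], [3.4, [0, 0, 0], -10], [3.4, [0, 0, 0], -10], [3.4, [0, 0, 0], -9], [3.4, [0, 0, 0], 0]]}}

```text
t: 36.0
tool_pos: [0.5945, 0.08, 0.1296]
tool_rot: [-2.243, -2.197, 0.003]
contact_force: [-0.9, -0.1, 0.2]
opening: 0.0338
grip_force: 0.0
```

```bash
python3 - <<'E'
from h import *
st()
im,W=grab('wrist','w8.png'); F=im['frame']
bolts(W,F,.55,.66,.03,.18,.022,.05)
E
```

```text
t 36.0 p [0.5945 0.08   0.1296] open 0.0338 F [-0.9 -0.1  0.2]
[[ 0.021  1.    -0.002]
 [ 1.    -0.021 -0.   ]
 [-0.    -0.002 -1.   ]]
3919 px 352 166 c [616.5 132.1] s [33.4 84.5] ang 93.6 z95 0.04 widths lo/hi end [0.033, 0.019]
    [0.6186 0.0986] zmax 0.042 w 0.033
    [0.6182 0.1151] zmax 0.034 w 0.022
    [0.617 0.132] zmax 0.032 w 0.021
    [0.6155 0.1489] zmax 0.03 w 0.021
    [0.6145 0.1656] zmax 0.028 w 0.02
3561 px 314 201 c [590.3  95.3] s [34.9 85.9] ang 94.6 z95 0.041 widths lo/hi end [0.019, 0.035]
    [0.5934 0.0614] zmax 0.028 w 0.019
    [0.5921 0.0784] zmax 0.03 w 0.021
    [0.5909 0.0954] zmax 0.032 w 0.021
    [0.5896 0.1124] zmax 0.034 w 0.021
    [0.5878 0.1307] zmax 0.042 w 0.035
```

View pics/w8.png

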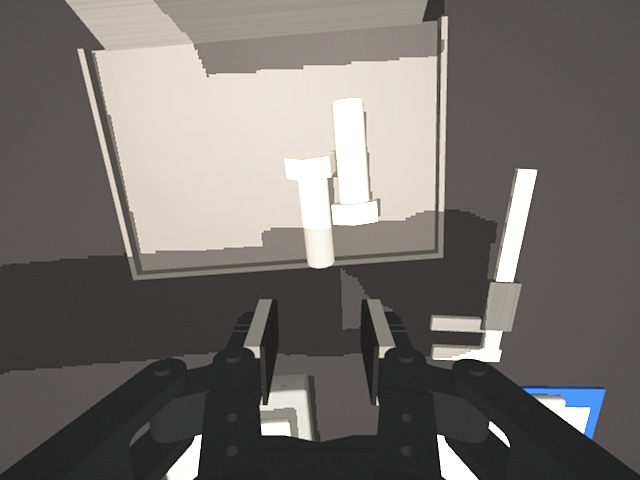

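```bash
python3 - <<'E'
from h import *
o,Rm=st(); T=np.array(ctrl.get_image('wrist')['cam_to_world']); print('cam in tool', np.round(Rm.T@(T[:3,3]-o['tool_pos']),3))
to(.5929,.069,-.022,4.6)
E
```

```text
t 36.05 p [0.5947 0.0801 0.1299] open 0.0341 F [-0.4 -0.7  0.3]
[[ 0.021  1.    -0.002]
 [ 1.    -0.021  0.   ]
 [-0.    -0.002 -1.   ]]
cam in tool [ 0.079 -0.001 -0.175]
t 36.1 p [0.5948 0.08   0.1301] open 0.0338 F [ 0.1  0.2 -0.5]
[[ 0.021  1.    -0.001]
 [ 1.    -0.021 -0.   ]
 [-0.    -0.001 -1.   ]]
heading -1.2 turn -5.8 shift cm [-1.08 -0.26 15.21]
```

>>> {"name": "send_rows", "arguments": {"rows": [[3.4, [0, 0, 0], -5.8], [3.4, [-1.1, -0.3, 0], 0], [3.4, [0, 0, 4], 0], [3.4, [0, 0, 4], 0], [3.4, [0, 0, 3], 0], [3.4, [0, 0, 2], 0], [3.4, [0, 0, 1.2], 0], [3.4, [0, 0, 0.8], 0], [3.4, [0, 0, 0], 0]], "newtons": 60}}

```text
t: 37.22
tool_pos: [0.5935, 0.0688, -0.0189]
tool_rot: [2.128, 2.311, 0.0]
contact_force: [0.1, 0.3, 0.1]
opening: 0.0342
grip_force: 0.0
```

```bash
python3 - <<'E'
from h import *
to(.5929,.069,-.024,4.6)
E
```

```text
t 37.23 p [ 0.5935  0.0688 -0.0189] open 0.0342 F [0.1 0.3 0.1]
[[-0.082  0.997  0.   ]
 [ 0.997  0.082  0.   ]
 [-0.     0.    -1.   ]]
heading 4.7 turn 0.1 shift cm [ 0.02 -0.06  0.51]
```

>>> {"name": "send_rows", "arguments": {"rows": [[3.4, [0, 0, 0.4], 0], [1, [0, 0, 0], 0], [1, [0, 0, 0], 0], [1, [0, 0, 0], 0], [1, [0, 0, 0], 0], [1, [0, 0, -2], 0], [1, [0, 0, -4], 0], [1, [0, 0, -5], 0], [1, [0, 0, -4], 0], [1, [0, 0, 0], 0]]}}

```text
t: 38.48
tool_pos: [0.5967, 0.0688, 0.1334]
tool_rot: [2.123, 2.305, 0.011]
contact_force: [0.2, 0.5, -0.4]
opening: 0.0195
grip_force: 59.0
```

```bash
python3 - <<'E'
from h import *
to(.4335,-.331,.12)
im,W=grab('wrist','w9.png')
E
```

```text
t 38.48 p [0.5967 0.0688 0.1334] open 0.0195 F [ 0.2  0.5 -0.4]
[[-0.082  0.997  0.01 ]
 [ 0.997  0.082 -0.   ]
 [-0.001  0.01  -1.   ]]
heading 4.7 turn 0 shift cm [-38.5  -19.57   1.18]
```

View pics/w9.png

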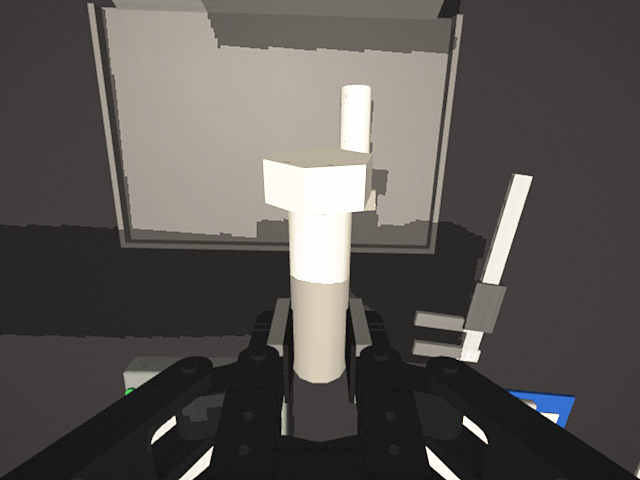

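Bolt C is held level. Carry it to the other well.

>>> {"name": "send_rows", "arguments": {"rows": [[1, [-3.85, -1.95, 0], 0], [1, [-3.85, -1.95, 0], 0], [1, [-3.85, -1.95, 0], 0], [1, [-3.85, -1.95, 0], 0], [1, [-3.85, -1.95, 0], 0], [1, [-3.85, -1.95, 0], 0], [1, [-3.85, -1.95, 0], 0], [1, [-3.85, -1.95, 0], 0], [1, [-3.85, -1.95, 0], 0], [1, [-3.85, -1.95, 0], 0]]}}

```text
t: 39.78
tool_pos: [0.4291, -0.3312, 0.1251]
tool_rot: [-2.126, -2.309, -0.0]
contact_force: [0.4, 0.5, -0.5]
opening: 0.0198
grip_force: 59.0
```

>>> {"name": "send_rows", "arguments": {"rows": [[1, [0, 0, 0], 10.5], [1, [0, 0, 0], 10.5], [1, [0, 0, 0], 10.5], [1, [0, 0, 0], 10.5], [1, [0, 0, 0], 10.5], [1, [0, 0, 0], 10.5], [1, [0, 0, 0], 10.5], [1, [0, 0, 0], 10.5], [1, [0, 0, 0], 10.5], [1, [0, 0, 0], 0]]}}

```text
t: 41.02
tool_pos: [0.4298, -0.3301, 0.1252]
tool_rot: [-3.139, -0.009, 0.004]
contact_force: [-0.7, -0.2, -0.4]
opening: 0.0197
grip_force: 59.1
```

```bash
python3 - <<'E'
from h import *
to(.4335,-.331,-.013,-90)
im,W=grab('top'); m=(W[...,2]>.036)&(W[...,2]<.055)&(W[...,0]>.55)&(W[...,1]<-.27)&(W[...,1]>-.45); print(np.round(np.percentile(W[m],[1,99],axis=0),3))
E
```

```text
t 41.02 p [ 0.4298 -0.3301  0.1252] open 0.0197 F [-0.7 -0.2 -0.4]
[[ 1.     0.006 -0.002]
 [ 0.006 -1.     0.002]
 [-0.002 -0.002 -1.   ]]
heading -89.7 turn 0.3 shift cm [ 0.4   0.12 13.82]
[[ 0.551 -0.416  0.036]
 [ 0.647 -0.294  0.052]]
```

>>> {"name": "send_rows", "arguments": {"rows": [[1, [0.4, 0.2, 3.5], 0], [1, [0, 0, 3.5], 0], [1, [0, 0, 3], 0], [1, [0, 0, 2.1], 0], [1, [0, 0, 1.5], 0], [1, [0, 0, 0], 0]]}}

```text
t: 41.82
tool_pos: [0.4338, -0.332, -0.0105]
tool_rot: [-3.139, -0.008, 0.003]
contact_force: [-0.8, -0.5, -2.8]
opening: 0.0196
grip_force: 59.1
```

>>> {"name": "send_rows", "arguments": {"rows": [[2.8, [0, 0, 0], 0], [2.8, [0, 0, 0], 0], [2.8, [0, 0, 0], 0], [2.8, [0, 0, -2], 0], [2.8, [0, 0, -4], 0], [2.8, [0, 0, -4], 0], [3.6, [0, 0, -4], 0], [3.6, [0, 0, 0], 0]]}}

```text
t: 42.82
tool_pos: [0.4372, -0.3354, 0.1375]
tool_rot: [3.134, 0.006, 0.012]
contact_force: [0.9, -0.5, -0.4]
opening: 0.0357
grip_force: 0.0
```

```bash
python3 - <<'E'
from h import *
im,W=grab('top'); 
bolts(W,None,.405,.51,-.406,-.30,.018,.055)
bolts(W,None,.45,.68,.03,.18,.0205,.07)
to(.617,.126,.03,3.6)
E
```

```text
281 px 490 295 c [ 459.9 -329.8] s [32.6 84. ] ang 178.4 z95 0.045 widths lo/hi end [0.033, 0.02]
    [ 0.4945 -0.3298] zmax 0.047 w 0.033
    [ 0.4771 -0.3302] zmax 0.038 w 0.018
    [ 0.4612 -0.328 ] zmax 0.037 w 0.018
    [ 0.4425 -0.3254] zmax 0.033 w 0.011
    [ 0.4253 -0.3297] zmax 0.033 w 0.02
287 px 308 235 c [619.8 129.2] s [30.5 85.8] ang 93.7 z95 0.039 widths lo/hi end [0.03, 0.019]
    [0.6217 0.0949] zmax 0.042 w 0.031
    [0.6213 0.1117] zmax 0.035 w 0.021
    [0.6199 0.1293] zmax 0.035 w 0.021
    [0.6193 0.1466] zmax 0.033 w 0.018
    [0.6174 0.1635] zmax 0.031 w 0.021
t 42.88 p [ 0.436  -0.3342  0.1345] open 0.036 F [ 0.7  0.2 -0.1]
[[ 1.     0.004  0.004]
 [ 0.004 -1.    -0.004]
 [ 0.004  0.004 -1.   ]]
heading -89.8 turn 86.6 shift cm [-44.83 -20.92  10.33]
```

>>> {"name": "send_rows", "arguments": {"rows": [[3.6, [1.8, -4.5, 0], 0], [3.6, [1.8, -4.5, 0], 0], [3.6, [1.8, -4.5, 0], 0], [3.6, [1.8, -4.5, 0], 0], [3.6, [1.8, -4.5, 0], 0], [3.6, [1.8, -4.5, 0], 0], [3.6, [1.8, -4.5, 0], 0], [3.6, [1.8, -4.5, 0], 0], [3.6, [1.8, -4.5, 0], 0], [3.6, [1.8, -4.5, 0], 0]]}}

```text
t: 44.12
tool_pos: [0.6123, 0.1193, 0.1295]
tool_rot: [3.141, 0.006, -0.004]
contact_force: [0.5, -0.5, -0.1]
opening: 0.0358
grip_force: 0.0
```

>>> {"name": "send_rows", "arguments": {"rows": [[3.6, [0, 0, 0], -10.4], [3.6, [0, 0, 0], -10.4], [3.6, [0, 0, 0], -10.4], [3.6, [0, 0, 0], -10.4], [3.6, [0, 0, 0], -10.4], [3.6, [0, 0, 0], -10.4], [3.6, [0, 0, 0], -10.4], [3.6, [0, 0, 0], -10.4], [3.6, [0, 0, 0], -10.3], [3.6, [0, 0, 0], 0]]}}

```text
t: 45.38
tool_pos: [0.612, 0.1177, 0.1295]
tool_rot: [-2.149, -2.289, 0.003]
contact_force: [-0.6, 0.1, -0.6]
opening: 0.0355
grip_force: 0.0
```

>>> {"name": "send_rows", "arguments": {"rows": [[3.6, [0, 0, 3.5], 0], [3.6, [0, 0, 3.5], 0], [3.6, [0, 0, 2.5], 0], [3.6, [0, 0, 0], 0]]}}

```text
t: 45.88
tool_pos: [0.61, 0.1176, 0.0324]
tool_rot: [-2.148, -2.286, 0.008]
contact_force: [0.3, -0.3, -0.3]
opening: 0.0358
grip_force: 0.0
```

```bash
python3 - <<'E'
from h import *
im,W=grab('wrist'); bolts(W,None,.58,.66,.03,.18,.022,.05)
to(.618,.1155,-.024,3.6)
E
```

```text
7625 px 336 266 c [616.  131.6] s [30.3 85.3] ang 92.8 z95 0.04 widths lo/hi end [0.029, 0.019]
    [0.6176 0.099 ] zmax 0.042 w 0.03
    [0.6184 0.1146] zmax 0.033 w 0.021
    [0.6173 0.1316] zmax 0.032 w 0.022
    [0.6157 0.1486] zmax 0.03 w 0.021
    [0.6145 0.1656] zmax 0.028 w 0.02
t 45.92 p [0.6118 0.1177 0.0347] open 0.0363 F [ 0.2 -0.9 -0.1]
[[-0.063  0.998 -0.003]
 [ 0.998  0.063 -0.   ]
 [-0.    -0.003 -1.   ]]
heading 3.6 turn 0.0 shift cm [-0.26  0.62  5.87]
```

>>> {"name": "send_rows", "arguments": {"rows": [[3.6, [-0.2, 0.6, 1.5], 0], [3.6, [0, 0, 2], 0], [3.6, [0, 0, 1.4], 0], [3.6, [0, 0, 0.8], 0], [3.6, [0, 0, 0], 0], [1, [0, 0, 0], 0], [1, [0, 0, 0], 0], [1, [0, 0, 0], 0], [1, [0, 0, 0], 0]]}}

```text
t: 47.05
tool_pos: [0.6196, 0.1162, -0.0205]
tool_rot: [2.148, 2.292, 0.001]
contact_force: [-0.3, -0.5, -0.0]
opening: 0.0201
grip_force: 58.7
```

>>> {"name": "send_rows", "arguments": {"rows": [[1, [0, 0, -3], 0], [1, [0, 0, -4], 0], [1, [0, 0, -4], 0], [1, [0, 0, -4], 0], [1, [0, 0, 0], 0]]}}

```text
t: 47.68
tool_pos: [0.622, 0.1164, 0.1339]
tool_rot: [2.144, 2.288, 0.01]
contact_force: [0.6, -0.4, -0.6]
opening: 0.0197
grip_force: 58.7
```

```bash
python3 - <<'E'
from h import *
to(.4435,-.377,.12)
E
```

```text
t 47.67 p [0.622  0.1164 0.1339] open 0.0197 F [ 0.6 -0.4 -0.6]
[[-0.065  0.998  0.009]
 [ 0.998  0.065  0.001]
 [ 0.     0.009 -1.   ]]
heading 3.7 turn 0 shift cm [-48.08 -21.02   1.21]
```

>>> {"name": "send_rows", "arguments": {"rows": [[1, [-4.2, -1.8, 0], 0], [1, [-4.2, -1.8, 0], 0], [1, [-4.2, -1.8, 0], 0], [1, [-4.2, -1.8, 0], 0], [1, [-4.2, -1.8, 0], 0], [1, [-4.2, -1.8, 0], 0], [1, [-4.2, -1.8, 0], 0], [1, [-4.2, -1.8, 0], 0], [1, [-4.2, -1.8, 0], 0], [1, [-4.2, -1.8, 0], 0]]}}

```text
t: 48.92
tool_pos: [0.4652, -0.3152, 0.127]
tool_rot: [-2.146, -2.29, 0.0]
contact_force: [1.1, 0.5, -0.6]
opening: 0.0199
grip_force: 58.8
```

>>> {"name": "send_rows", "arguments": {"rows": [[1, [-3, -1.5, 0], 0], [1, [-3, -1.5, 0], 0], [1, [0, 0, 0], 10.6], [1, [0, 0, 0], 10.6], [1, [0, 0, 0], 10.6], [1, [0, 0, 0], 10.6], [1, [0, 0, 0], 10.6], [1, [0, 0, 0], 10.6], [1, [0, 0, 0], 10.6], [1, [0, 0, 0], 10.6]]}}

```text
t: 50.18
tool_pos: [0.4399, -0.3756, 0.1268]
tool_rot: [-3.13, -0.235, 0.003]
contact_force: [-0.1, 0.3, -0.8]
opening: 0.0194
grip_force: 58.9
```

>>> {"name": "send_rows", "arguments": {"rows": [[1, [0, 0, 0], 8.9], [1, [0, 0, 0], 0], [1, [0, 0, 0], 0]]}}

```text
t: 50.55
tool_pos: [0.4403, -0.376, 0.1279]
tool_rot: [-3.14, -0.004, 0.002]
contact_force: [-0.2, -0.2, -0.9]
opening: 0.0197
grip_force: 58.9
```

```bash
python3 - <<'E'
from h import *
to(.4435,-.378,-.01,-90)
E
```

```text
t 50.55 p [ 0.4403 -0.376   0.1279] open 0.0197 F [-0.2 -0.2 -0.9]
[[ 1.     0.003 -0.001]
 [ 0.003 -1.     0.001]
 [-0.001 -0.001 -1.   ]]
heading -89.9 turn 0.1 shift cm [ 0.34  0.22 13.79]
```

>>> {"name": "send_rows", "arguments": {"rows": [[1, [0.3, 0.15, 3.5], 0], [1, [0, 0, 3.5], 0], [1, [0, 0, 3], 0], [1, [0, 0, 2.1], 0], [1, [0, 0, 1.6], 0], [1, [0, 0, 0], 0]]}}

```text
t: 51.3
tool_pos: [0.4431, -0.3773, -0.0092]
tool_rot: [-3.14, -0.001, 0.002]
contact_force: [0.2, -0.2, -0.6]
opening: 0.0194
grip_force: 58.9
```

>>> {"name": "send_rows", "arguments": {"rows": [[2.7, [0, 0, 0], 0], [2.7, [0, 0, 0], 0], [2.7, [0, 0, 0], 0], [2.7, [0, 0, -2], 0], [2.7, [0, 0, -4], 0], [2.7, [0, 0, -4], 0], [4, [0, 0, -5], 0], [4, [0, 0, 0], 0]]}}

```text
t: 52.3
tool_pos: [0.4465, -0.3809, 0.1499]
tool_rot: [3.132, 0.001, 0.013]
contact_force: [-0.0, 0.1, 0.6]
opening: 0.0403
grip_force: 0.0
```

>>> {"name": "send_rows", "arguments": {"rows": [[4, [0, -3, 0], -10], [4, [0, 0, 0], -10], [4, [0, 0, 0], -10], [4, [0, 0, 0], -10], [4, [0, 0, 0], -10], [4, [0, 0, 0], -10], [4, [0, 0, 0], -10], [4, [0, 0, 0], -10], [4, [0, 0, 0], -10], [4, [0, 0, 0], 0]]}}

```text
t: 53.55
tool_pos: [0.4435, -0.3477, 0.1419]
tool_rot: [-2.223, -2.219, 0.0]
contact_force: [0.8, 0.3, -0.7]
opening: 0.0398
grip_force: 0.0
```

```bash
python3 - <<'E'
from h import *
im,W=grab('top','t9.png'); wi,WW=grab('wrist')
a=im['frame'][190:380,340:640,::-1]; b=wi['frame'][:,:,::-1]
cv2.imwrite('pics/t9.png',np.hstack([cv2.resize(a,(474,300)),cv2.resize(b,(400,300))])[:, :][:, 74:])
for X in (W,WW):
    h=(X[...,2]>.088)&(X[...,2]<.105)&(X[...,1]<-.3)&(X[...,1]>-.42)&(abs(X[...,0]-.522)<.04)
    if h.sum()>20: print('handle',h.sum(),X[h].mean(0),cv2.minAreaRect((X[h][:,:2]*1000).astype(np.float32)))
m=(W[...,2]>.038)&(W[...,2]<.053)&(W[...,0]>.38)&(W[...,0]<.66)&(W[...,1]<-.28)&(W[...,1]>-.43); print(cv2.minAreaRect((W[m][:,:2]*1000).astype(np.float32)))
st()
E
```

```text
handle 123 [ 0.5227941  -0.35231272  0.09653527] ((522.8583984375, -352.81158447265625), (12.937752723693848, 48.85260009765625), 0.4645041227340698)
handle 2082 [ 0.51731888 -0.35046094  0.09743358] ((518.8739624023438, -352.4501647949219), (14.698596000671387, 49.51780700683594), 0.30664634704589844)
((522.9681396484375, -354.306396484375), (123.06962585449219, 249.7944793701172), 89.95632934570312)
t 53.65 p [ 0.4435 -0.3478  0.1419] open 0.0399 F [ 0.  -0.7 -0.3]
[[ 0.002  1.    -0.   ]
 [ 1.    -0.002  0.   ]
 [ 0.    -0.    -1.   ]]
```

View pics/t9.png

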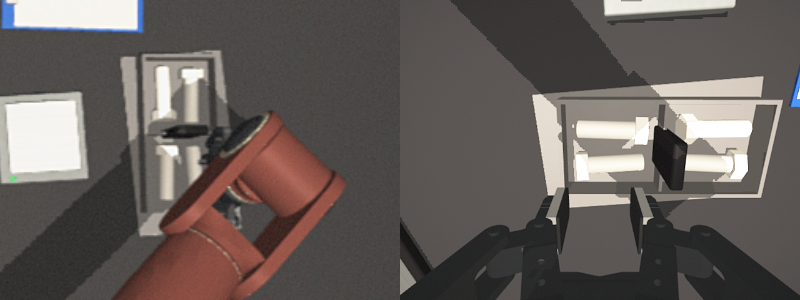

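All four bolts are in the caddy, two per well, and the handle stands at (.521,-.3525). Grip it.

>>> {"name": "send_rows", "arguments": {"rows": [[4, [-0.2, 2.6, 0], 0], [4, [-0.2, 2.6, 0], 0], [4, [0, 2.5, 0], 0], [4, [0, 0, 3.5], 0], [4, [0, 0, 3.5], 0], [4, [0, 0, 2.5], 0], [4, [0, 0, 1], 0], [4, [0, 0, 0], 0], [4, [0, 0, 0], 0]], "newtons": 80}}

```text
t: 54.78
tool_pos: [0.5216, -0.3527, 0.0386]
tool_rot: [2.22, 2.22, 0.0]
contact_force: [0.5, -0.0, -0.3]
opening: 0.0405
grip_force: 0.0
```

```bash
python3 - <<'E'
from h import *
im,W=grab('wrist'); F=im['frame']
h=(W[...,2]>.088)&(W[...,2]<.105)&(abs(W[...,1]+.352)<.04)&(abs(W[...,0]-.522)<.018); print(h.sum(),W[h].mean(0),cv2.minAreaRect((W[h][:,:2]*1000).astype(np.float32)))
to(.522,-.3525,.028,0)
E
```

```text
5270 [ 0.51907219 -0.34877279  0.09818024] ((525.9839477539062, -352.457275390625), (50.4918327331543, 28.03506088256836), 89.71935272216797)
t 54.83 p [ 0.5216 -0.3528  0.0387] open 0.0396 F [-0.9 -0.1 -0.1]
[[ 0.     1.     0.002]
 [ 1.    -0.    -0.002]
 [-0.002  0.002 -1.   ]]
heading -0.0 turn -0.0 shift cm [0.03 0.04 1.07]
```

>>> {"name": "send_rows", "arguments": {"rows": [[4, [0, 0, 1], 0], [4, [0, 0, 0], 0], [0.5, [0, 0, 0], 0], [0.5, [0, 0, 0], 0], [0.5, [0, 0, 0], 0], [0.5, [0, 0, 0], 0], [0.5, [0, 0, 0], 0]]}}

```text
t: 55.7
tool_pos: [0.5206, -0.352, 0.0271]
tool_rot: [2.221, 2.222, -0.0]
contact_force: [-1.4, -0.5, 0.7]
opening: 0.0134
grip_force: 78.9
```

>>> {"name": "send_rows", "arguments": {"rows": [[0.5, [0, 0, -1], 0], [0.5, [0, 0, -2], 0], [0.5, [0, 0, -3], 0], [0.5, [0, 0, -3], 0], [0.5, [0, 0, 0], 0], [0.5, [0, 0, 0], 0]]}}

```text
t: 56.45
tool_pos: [0.5201, -0.3514, 0.1159]
tool_rot: [-2.22, -2.221, 0.0]
contact_force: [-0.3, 0.2, -6.2]
opening: 0.013
grip_force: 78.2
```

```bash
python3 - <<'E'
from h import *
to(.517,-.134,.1,1)
im,W=grab('side','s9.png')
E
```

```text
t 56.45 p [ 0.5201 -0.3514  0.1159] open 0.013 F [-0.3  0.2 -6.2]
[[-0.     1.    -0.001]
 [ 1.     0.     0.001]
 [ 0.001 -0.001 -1.   ]]
heading 0.0 turn -1.0 shift cm [21.74  0.07  1.61]
```

View pics/s9.png

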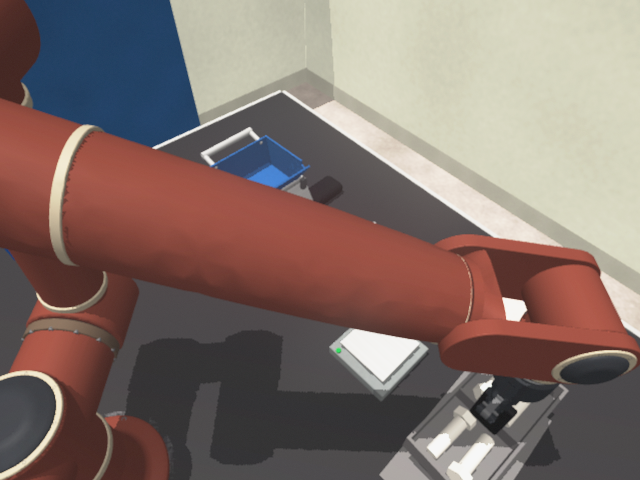

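The caddy is held and lifted: weight reading 6.2 N, bolts inside. Carry it over the plate.

>>> {"name": "send_rows", "arguments": {"rows": [[0.5, [2.7, 0, 0], 0], [0.5, [2.7, 0, 0], 0], [0.5, [2.7, 0, 0], 0], [0.5, [2.7, 0, 0], 0], [0.5, [2.7, 0, 0], 0], [0.5, [2.7, 0, 0], 0], [0.5, [2.7, 0, 0], 0], [0.5, [2.8, 0, 0], 0], [0.5, [0, 0, 0], -3], [0.5, [0, 0, 0], 0]]}}

```text
t: 57.75
tool_pos: [0.5203, -0.1333, 0.1169]
tool_rot: [2.161, 2.281, -0.0]
contact_force: [0.3, 0.9, -5.4]
opening: 0.0132
grip_force: 78.2
```

>>> {"name": "send_rows", "arguments": {"rows": [[0.5, [0, 0, 1.5], 0], [0.5, [0, 0, 1.5], 0], [0.5, [0, 0, 0.8], 0], [0.5, [0, 0, 0.4], 0], [0.5, [0, 0, 0.3], 0], [0.5, [0, 0, 0], 0]]}}

```text
t: 58.5
tool_pos: [0.5207, -0.135, 0.072]
tool_rot: [2.162, 2.279, 0.0]
contact_force: [0.7, -0.3, -5.6]
opening: 0.0127
grip_force: 78.3
```

```bash
python3 - <<'E'
from h import *
to(.517,-.134,.0585,3)
E
```

```text
t 58.5 p [ 0.5207 -0.135   0.072 ] open 0.0127 F [ 0.7 -0.3 -5.6]
[[-0.053  0.999  0.   ]
 [ 0.999  0.053 -0.   ]
 [-0.     0.    -1.   ]]
heading 3.0 turn 0.0 shift cm [ 0.12 -0.37  1.35]
```

>>> {"name": "send_rows", "arguments": {"rows": [[0.5, [0, -0.3, 0], 0], [0.5, [0, 0, 0.3], 0], [0.5, [0, 0, 0.3], 0], [0.5, [0, 0, 0.2], 0], [0.5, [0, 0, 0.2], 0], [0.5, [0, 0, 0], 0]]}}

```text
t: 59.25
tool_pos: [0.518, -0.1354, 0.0627]
tool_rot: [2.161, 2.279, 0.0]
contact_force: [-3.5, 0.6, 5.0]
opening: 0.0129
grip_force: 79.8
```

>>> {"name": "send_rows", "arguments": {"rows": [[0.5, [0, 0, 0.2], 0], [0.5, [0, 0, 0.2], 0], [0.5, [0, 0, 0], 0]]}}

```text
t: 59.62
tool_pos: [0.518, -0.1353, 0.0591]
tool_rot: [2.162, 2.279, -0.0]
contact_force: [-5.7, 0.7, 7.8]
opening: 0.0134
grip_force: 80.3
```

>>> {"name": "send_rows", "arguments": {"rows": [[0.5, [0, 0, 0.2], 0], [0.5, [0, 0, 0.1], 0], [0.5, [0, 0, 0], 0]]}}

```text
t: 60.0
tool_pos: [0.5181, -0.1354, 0.058]
tool_rot: [2.162, 2.279, -0.001]
contact_force: [-10.6, 2.1, 18.3]
opening: 0.0133
grip_force: 81.7
```

>>> {"name": "send_rows", "arguments": {"rows": [[0.5, [0, 0, 0.1], 0], [0.5, [0, 0, 0.1], 0], [0.5, [0, 0, 0], 0]]}}

```text
t: 60.38
tool_pos: [0.5182, -0.1354, 0.0579]
tool_rot: [-2.162, -2.279, 0.001]
contact_force: [-16.0, 4.7, 27.2]
opening: 0.0128
grip_force: 83.2
```

```bash
python3 - <<'E'
from h import *
st(); im,W=grab('side'); 
m=(W[...,0]>.4)&(W[...,0]<.65)&(W[...,1]>-.22)&(W[...,1]<-.07)&(W[...,2]>.06)&(W[...,2]<.09)
p=W[m]; print(m.sum(), np.percentile(p[:,2],[5,50,95]) if m.sum() else '')
E
```

```text
t 60.38 p [ 0.5182 -0.1354  0.0579] open 0.0128 F [-16.    4.7  27.2]
[[-0.053  0.999 -0.001]
 [ 0.999  0.053 -0.   ]
 [-0.    -0.001 -1.   ]]
2561 [0.06080871 0.06864402 0.07741708]
```

The stop is reached: force rises with no travel and the caddy's bottom is at z≈0.034, so the plate is fully down. Lift and measure the bare mat.

>>> {"name": "send_rows", "arguments": {"rows": [[0.5, [0, 0, -0.6], 0], [0.5, [0, 0, -1], 0], [0.5, [0, 0, -2], 0], [0.5, [0, 0, -3], 0], [0.5, [0, 0, 0], 0], [0.5, [0, 0, 0], 0]]}}

```text
t: 61.18
tool_pos: [0.5168, -0.1346, 0.1174]
tool_rot: [-2.161, -2.278, 0.001]
contact_force: [-0.5, 0.8, -6.0]
opening: 0.0133
grip_force: 78.4
```

```bash
python3 - <<'E'
from h import *
o,Rm=st(); im,W=grab('top','t10.png'); T=im['frame'].astype(int)
m=np.zeros(W.shape[:2],np.uint8); m[205:352,452:555]=1
k=((T.min(2)>115)&(m>0)).astype(np.uint8); sh=((T.min(2)>60)&(m>0))
n,l,s,_=cv2.connectedComponentsWithStats(k); i=1+s[1:,4].argmax(); 
P=W[l==i]; P=P[P[:,2]<.01]; print(s[i],'mat',cv2.minAreaRect((P[:,:2]*1000).astype(np.float32)))
v=(W[...,2]>.085)&(W[...,2]<.125)&(W[...,0]>.38)&(W[...,0]<.66)&(W[...,1]<-.05)&(W[...,1]>-.23)
print('caddy',v.sum(),cv2.minAreaRect((W[v][:,:2]*1000).astype(np.float32)))
cv2.imwrite('pics/t10.png',cv2.resize(im['frame'][190:370,360:600,::-1],None,fx=2.5,fy=2.5))
to(.509,-.363,.08,4.5)
E
```

```text
t 61.17 p [ 0.5168 -0.1346  0.1174] open 0.0133 F [-0.5  0.8 -6. ]
[[-0.053  0.999 -0.002]
 [ 0.999  0.053  0.001]
 [ 0.001 -0.002 -1.   ]]
[ 463  222   77  118 6897] mat ((510.96630859375, -365.3177490234375), (289.6861877441406, 169.87542724609375), 4.223928451538086)
caddy 1557 ((534.4210205078125, -134.67642211914062), (217.318115234375, 117.3324966430664), 2.965749502182007)
t 61.23 p [ 0.5164 -0.1345  0.1168] open 0.0129 F [-1.5 -0.2 -6.5]
[[-0.053  0.999 -0.003]
 [ 0.999  0.053  0.001]
 [ 0.002 -0.003 -1.   ]]
heading 3.0 turn -1.5 shift cm [-22.73  -2.52   3.65]
```

View pics/t10.png

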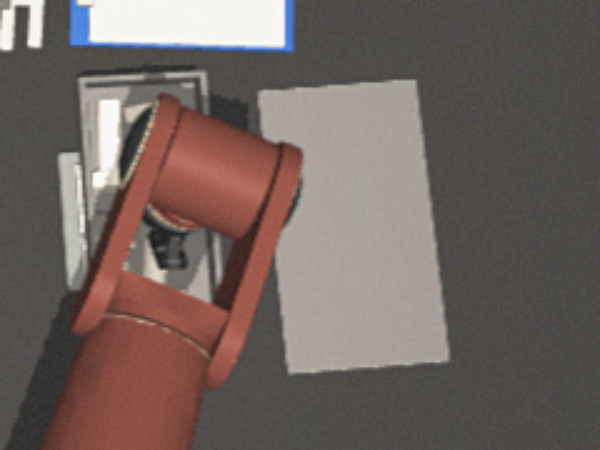

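The mat is clear: centre (.511,-.365), yaw 4.3°. Carry the caddy there.

>>> {"name": "send_rows", "arguments": {"rows": [[0.5, [0, 0, 0], -1.3], [0.5, [-2.8, -0.3, 0], 0], [0.5, [-2.8, -0.3, 0], 0], [0.5, [-2.8, -0.3, 0], 0], [0.5, [-2.8, -0.3, 0], 0], [0.5, [-2.8, -0.3, 0], 0], [0.5, [-2.9, -0.3, 0], 0], [0.5, [-2.9, -0.3, 0], 0], [0.5, [-2.9, -0.3, 0], 0], [0.5, [0, 0, 0], 0]]}}

```text
t: 62.48
tool_pos: [0.5101, -0.3648, 0.1177]
tool_rot: [-2.137, -2.301, 0.001]
contact_force: [0.3, 0.3, -6.1]
opening: 0.0137
grip_force: 78.4
```

>>> {"name": "send_rows", "arguments": {"rows": [[0.5, [0, 0, 2], 0], [0.5, [0, 0, 2], 0], [0.5, [0, 0, 1.5], 0], [0.5, [0, 0, 1], 0], [0.5, [0, 0, 0], 0], [0.5, [0, 0, 0], 0]]}}

```text
t: 63.22
tool_pos: [0.5113, -0.3637, 0.0547]
tool_rot: [2.135, 2.303, 0.0]
contact_force: [0.2, -0.7, -4.9]
opening: 0.013
grip_force: 78.4
```

```bash
python3 - <<'E'
from h import *
to(.509,-.3635,.0272,4.3)
E
```

```text
t 63.23 p [ 0.5113 -0.3637  0.0547] open 0.013 F [ 0.2 -0.7 -4.9]
[[-0.075  0.997  0.001]
 [ 0.997  0.075 -0.001]
 [-0.001  0.001 -1.   ]]
heading 4.3 turn 0.0 shift cm [ 0.04 -0.23  2.75]
```

>>> {"name": "send_rows", "arguments": {"rows": [[0.5, [0, -0.2, 1], 0], [0.5, [0, 0, 0.9], 0], [0.5, [0, 0, 0.5], 0], [0.5, [0, 0, 0.2], 0], [0.5, [0, 0, 0], 0]]}}

```text
t: 63.85
tool_pos: [0.5088, -0.3634, 0.0279]
tool_rot: [2.136, 2.304, 0.0]
contact_force: [0.4, -0.0, -5.7]
opening: 0.0134
grip_force: 78.3
```

>>> {"name": "send_rows", "arguments": {"rows": [[0.5, [0, 0, 0.1], 0], [0.5, [0, 0, 0], 0]]}}

```text
t: 64.1
tool_pos: [0.5089, -0.3635, 0.0271]
tool_rot: [2.136, 2.303, -0.0]
contact_force: [0.7, 0.6, -5.7]
opening: 0.0133
grip_force: 78.3
```

>>> {"name": "send_rows", "arguments": {"rows": [[0.5, [0, 0, 0.1], 0], [0.5, [0, 0, 0], 0]]}}

```text
t: 64.35
tool_pos: [0.509, -0.3636, 0.0271]
tool_rot: [2.136, 2.303, -0.0]
contact_force: [-2.8, 3.2, 2.9]
opening: 0.0132
grip_force: 79.6
```

>>> {"name": "send_rows", "arguments": {"rows": [[0.5, [0, 0, 0.1], 0], [0.5, [0, 0, 0], 0]]}}

```text
t: 64.6
tool_pos: [0.5091, -0.3637, 0.0271]
tool_rot: [2.136, 2.303, -0.0]
contact_force: [-5.9, 4.5, 7.4]
opening: 0.0132
grip_force: 80.3
```

Seated. Release, lift off and check the whole scene.

>>> {"name": "send_rows", "arguments": {"rows": [[0.5, [0, 0, -0.2], 0], [3.5, [0, 0, 0], 0], [3.5, [0, 0, 0], 0], [3.5, [0, 0, 0], 0], [3.5, [0, 0, -2], 0], [3.5, [0, 0, -3], 0], [3.5, [0, 0, -4], 0], [3.5, [0, 0, -5], 0], [3.5, [0, 0, -5], 0], [3.5, [0, 0, 0], 0]]}}

```text
t: 65.85
tool_pos: [0.5114, -0.3657, 0.2257]
tool_rot: [2.127, 2.294, 0.0]
contact_force: [0.4, -0.8, -0.3]
opening: 0.0352
grip_force: 0.0
```

>>> {"name": "send_rows", "arguments": {"rows": [[3.5, [0, -4, 0], 0], [3.5, [0, -4, 0], 0], [3.5, [0, -2, -4], 0], [3.5, [0, 0, -4], 0], [3.5, [0, 0, 0], 0], [3.5, [0, 0, 0], 0], [3.5, [0, 0, 0], 0]]}}

```text
t: 66.72
tool_pos: [0.4087, -0.3702, 0.2949]
tool_rot: [-2.134, -2.301, -0.001]
contact_force: [0.2, -0.6, 0.1]
opening: 0.0349
grip_force: 0.0
```

```bash
python3 - <<'E'
from h import *
st(); im,W=grab('top','t11.png'); F=im['frame']
m=(W[...,2]>.038)&(W[...,2]<.053)&(W[...,0]>.36)&(W[...,0]<.66)&(W[...,1]<-.28)&(W[...,1]>-.45); print('caddy',cv2.minAreaRect((W[m][:,:2]*1000).astype(np.float32)))
s,_=grab('side')
cv2.imwrite('pics/t11.png',np.hstack([cv2.resize(F[100:360,60:580,::-1],(480,240)),cv2.resize(s['frame'][:,:,::-1],(320,240))]))
E
```

```text
t 66.72 p [ 0.4087 -0.3702  0.2949] open 0.0349 F [ 0.2 -0.6  0.1]
[[-0.076  0.997 -0.002]
 [ 0.997  0.076  0.003]
 [ 0.003 -0.002 -1.   ]]
caddy ((511.9404296875, -366.0079040527344), (250.527099609375, 123.79302215576172), 4.044430255889893)
```

View pics/t11.png

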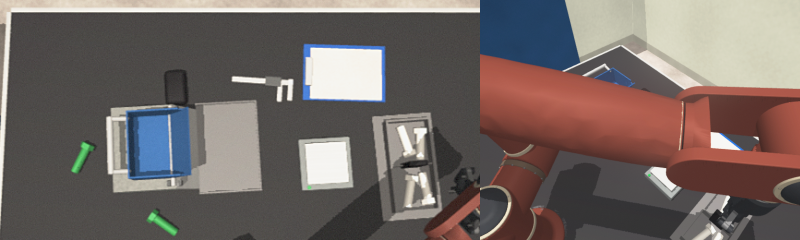

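```bash
python3 -c "
from station import ctrl
print(ctrl.finish_job())"
```

```text
the job is handed in; nothing more can be done
None
```

The job is handed in with every step done as asked: all four bolts are in the caddy, the caddy is back squarely on its mat (within about 1 mm and 0.3°) after fully depressing the plate, the tub is upright on its stand, and the caliper, clipboard and mouse were left alone.

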